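Set the eyes of a batch of steel bars in a carriage press

ROBOT

A 6-joint arm with a two-finger parallel gripper is mounted at the origin on the work surface. World frame = base frame: x ahead of the robot, y to its left, z up, the work surface at z = 0. Lengths are in m, angles in rad, forces in N, time in s.
With the tool pointing down it reaches from about 0.35 to 0.775 m from the base axis. Payload 7.3 kg.
Tool frame: the origin (TCP) lies on the front face of the gripper's body, between the roots of the fingers; the fingertips stand 66 mm ahead of it and the grasp point (between the pads) lies 47 mm ahead of it; z points along the fingers, y is the line along which they close (so a half turn about z gives the same grasp; the last joint's range is limited). The gripper opens to 92 mm and grips with 3 to 60 N. Pads are 19 mm wide; open, the fingers measure 130 mm over their backs; the gripper's body (75 mm by 190 mm) begins 47 mm behind the grasp point.
Start: joints at [-1.494, 0.342, 1.524, -0, 1.275, -0.146], TCP at [0.116, -0.512, 0.292] pointing down, gripper open.
Joint ranges: [-2.53, 2.53], [-0.77, 2.02], [0.04, 2.7], [-1, 4.14], [0.28, 2.66], [-3.11, 3.11]. Speed limits (rad/s): [2.57, 2.57, 3.14, 3.14, 3.14, 3.14].

INTERFACE

Orientations are given as a rotation vector (axis times angle).
In Python, from bench import sensors, snapshot, workorder gives the robot as it stands. The module is installed in compiled form; this text tells all that it offers.
- The arm moves only by the tool jog_arm, never from a script. Its argument "steps" is a list of rows, each an object of numbers: "fingers": the closure, from 0 (fully open) to 1 (shut); "x", "y", "z": the shift along the tool's x, y, z in cm; "ax", "ay", "az": the turn, a rotation vector about the tool's x, y, z in rad. A call has 1 to 5 rows; each row shifts and turns the commanded pose from where the row before left it, along the tool's axes as they then stand; what a row does not reach is not made up. A row lasts 1/10 s, in which the tool goes at most 50 mm and 8.59 degrees, less where a joint would pass 70% of its speed; a pose out of reach is approached as far as the arm can. A call is refused whole if a number of a shift passes 5 or a number of a turn 0.15, either way. A call with a gripper value outside its range is refused whole. The fingers move at their own pace and stop on an object; "force" is the grip in N (left out, the last holds). Time passes only in rows, so rows that do not move let the fingers close. It gives the time, the measured TCP pose, the force, the opening and the grip force at its end, in the units of the state.
- sensors.sense(): the state, without advancing time (a new reading comes with each control period).
- snapshot(name): name is "scene" or "top" or "wrist"; returns a dict with "pixels" (384x512x3 uint8, red, green, blue), "vertical_fov" (degrees; the focal length in pixels is half the picture's height over the tangent of half this angle, whatever the lens; pixels are square), "cx", "cy" (the principal point, pixels), "cam_to_world" (4x4, takes a point from camera to world coordinates). Camera axes: x right, y up, looking along -z (the intrinsics and any distortion apply to the point x, -y, -z); pixel columns grow to the right and rows downward; lengths in m; the calibration is good to about 2 mm. The wrist camera is an equidistant fisheye: a pixel r from the principal point sees the ray r / f radians off the axis. A picture is of the moment at which its call begins. There is no depth.
- workorder.job_done(): hands the job in; it is judged then, once.
The state is a dict: "time": time; "joints": joint angles; "joint_velocities": joint speeds; "tau": joint torques, N m; "eef_pos": TCP position; "tool_rot": TCP orientation; "wrist_force": force on the tool from outside, world axes, zero at the start; "moment": the same for the moment, N m; "opening": opening from 0.0 (shut) to 1.0 (fully open); "finger_force": force on a finger pad.
Only numpy, scipy, OpenCV 4.12 (cv2) and the standard library are available. Lean on these libraries where they do the work, as an engineer would, in place of code of your own. Each camera call takes 0.05 s, during which the arm holds its last target. There are 200 camera calls.

TASK

Pull the press carriage fully out to its loading stop, lay every eye bar from the rubber sheet into a lane of its own with its eye flat on the anvil at the press end, slide the loaded carriage fully home under the guard, and press the lever right down to its stop and let it come back up. Then pull the carriage fully out again with the bars still in their lanes, lay all the bars flat in the grey tray, and push the empty carriage fully home again. There may be two or three bars; leave the other things on the bench where they are.

Things in the scene. Friction and masses are not known exactly. Their poses are not given: they have to be found in the camera images.
- press: Green press, fixed. Origin on the bench, on the slide's centre line; x points along the slide into the press, y left, z up. Tunnel: x 100 to 250, y -132 to 132 mm, roof top 135 mm high; a guard lip at its mouth leaves a gap 95 mm high. Head on the roof: x 140 to 250, y -80 to 80 mm, 255 mm high; ram rod 285 mm high. Lever pivot: x 190, z 170 mm.
- carriage (a joint): Position of the steel loading carriage on the slide, m: 0 = pulled fully out towards the robot against the loading stop, 0.12 = pushed fully home, into the tunnel under the press, against the rear stop. It slides along the press x axis with about 3 N of friction and stays where it is left. The carriage is 200 mm wide.
- handle (a point): Middle of the carriage's handle: a black horizontal round bar, 16 mm thick, 120 mm long along y, its centre 110 mm above the bench, on two posts 100 mm apart at the robot end of the carriage; free above and on both sides along x (the next parts of the carriage are no higher than 78 mm above the bench), 70 mm free below between the posts.
- lane2 (a point): Middle lane: where a bar's centre point belongs when loaded, 68 mm above the bench; axes as the press. A loaded bar rests 60 mm above the bench on a notched saddle (x -75 to -45 mm from here, notch 30 mm wide, sides 18 mm high) under its plain end and a flat anvil (x 30 to 85 mm) under its eye, with a fence 17 mm high at x 85 mm; a front lip 12 mm high at x -101 mm. Between saddle and anvil 28 mm is free below the bar.
- lane1 (a point): Left (+y) lane of the carriage, 64 mm beside the middle lane and like it: where a bar's centre point belongs when it lies in this lane, its eye towards the press (+x).
- lane3 (a point): Right (-y) lane of the carriage, 64 mm beside the middle lane and like it: where a bar's centre point belongs when it lies in this lane, its eye towards the press (+x).
- lever (a joint): Angle of the press lever, rad: 0 = up (rest), 0.75 = pressed fully down against its stop. A spring brings it back up when let go; its grip needs about 10 N downwards when fully down.
- lever_grip (a point): Middle of the lever's grip, a black round bar along the press y axis, 22 mm thick, 75 mm long, left (+y) of the press, 130 mm from the pivot. At rest the lever rises 0.6 rad above level towards the robot (grip centre 243 mm above the bench); fully down it is 0.15 rad below level (151 mm above the bench, 21 mm nearer the robot). Press it from above.
- tray_in (a point): Centre of the inner floor of the grey plastic tray for finished bars, fixed to the bench: inside 242 mm (its x) by 252 mm (its y), floor 4 mm above the bench, walls 4 mm thick, rim 40 mm above the bench. It stands on one side of the press, the raw bars on the other; which is which varies.
- bar1_c (a point): Centre of a steel eye bar (its centre of mass, half-way up; on a shank 16 x 16 mm square). x axis along the bar towards the eye: the eye's tip is at x = +79 mm, the shank runs from x = -91 to +37 mm. 0.35 kg. It lies on a 4 mm rubber sheet at the start, its centre 12 mm above the bench, eye away from the robot. None if absent.
- bar1_eye (a point): Centre of this bar's eye, a flat ring 48 mm outside and 14 mm thick, 55 mm from the bar's centre.
- bar2_c (a point): Centre of a steel eye bar (its centre of mass, half-way up; on a shank 16 x 16 mm square). x axis along the bar towards the eye: the eye's tip is at x = +79 mm, the shank runs from x = -91 to +37 mm. 0.35 kg. It lies on a 4 mm rubber sheet at the start, its centre 12 mm above the bench, eye away from the robot. None if absent.
- bar2_eye (a point): Centre of this bar's eye, a flat ring 48 mm outside and 14 mm thick, 55 mm from the bar's centre.
- bar3_c (a point): Centre of a steel eye bar (its centre of mass, half-way up; on a shank 16 x 16 mm square). x axis along the bar towards the eye: the eye's tip is at x = +79 mm, the shank runs from x = -91 to +37 mm. 0.35 kg. It lies on a 4 mm rubber sheet at the start, its centre 12 mm above the bench, eye away from the robot. None if absent.
- bar3_eye (a point): Centre of this bar's eye, a flat ring 48 mm outside and 14 mm thick, 55 mm from the bar's centre.
- hammer: Bystander, hammer with a wooden handle; origin in its underside (lying tools: below the middle). Not part of the job.
- oil: Bystander, grey plastic oil bottle, 60 mm across, 150 mm tall; origin in its underside (lying tools: below the middle). Not part of the job.
- mug: Bystander, white mug, 80 mm across, 90 mm tall; origin in its underside (lying tools: below the middle). Not part of the job.
- offcut: Bystander, plain straight offcut of square steel bar, 120 x 16 x 16 mm, WITHOUT an eye; origin in its underside (lying tools: below the middle). Not part of the job.
- tin: Bystander, steel tin, 72 mm across, 100 mm tall; origin in its underside (lying tools: below the middle). Not part of the job.
- brush: Bystander, hand brush; origin in its underside (lying tools: below the middle). Not part of the job.
There are look-alikes about, which are no part of the job. What is shaped like the part that bears bar2_c but pink or red is not meant.

How it is judged:
On the way, in this order (a step that is already met when the one before it is completed fails the run):
1. the carriage is pulled fully out to its loading stop (value of joint carriage below 0.006 m), for 0.2 s.
2. every bar lies flat in a lane, eye on the anvil, with the carriage at the loading stop (x of bar1_c in the frame of lane2 between -0.018 and 0.018 m and y of bar1_c in the frame of lane2 between -0.085 and 0.085 m and z of bar1_c in the frame of lane2 between -0.006 and 0.006 m and angle between the x axis of each of bar1_c, bar2_c, bar3_c and the x axis of lane2, either way round below 0.25 rad and x of bar1_eye in the frame of lane2 between 0.035 and 0.075 m and x of bar2_c in the frame of lane2 between -0.018 and 0.018 m and y of bar2_c in the frame of lane2 between -0.085 and 0.085 m and z of bar2_c in the frame of lane2 between -0.006 and 0.006 m and x of bar2_eye in the frame of lane2 between 0.035 and 0.075 m and x of bar3_c in the frame of lane2 between -0.018 and 0.018 m and y of bar3_c in the frame of lane2 between -0.085 and 0.085 m and z of bar3_c in the frame of lane2 between -0.006 and 0.006 m and x of bar3_eye in the frame of lane2 between 0.035 and 0.075 m and value of joint carriage below 0.012 m), for 0.2 s.
3. the loaded carriage is fully home under the press (x of bar1_c in the frame of lane2 between -0.018 and 0.018 m and y of bar1_c in the frame of lane2 between -0.085 and 0.085 m and z of bar1_c in the frame of lane2 between -0.006 and 0.006 m and angle between the x axis of each of bar1_c, bar2_c, bar3_c and the x axis of lane2, either way round below 0.25 rad and x of bar1_eye in the frame of lane2 between 0.035 and 0.075 m and x of bar2_c in the frame of lane2 between -0.018 and 0.018 m and y of bar2_c in the frame of lane2 between -0.085 and 0.085 m and z of bar2_c in the frame of lane2 between -0.006 and 0.006 m and x of bar2_eye in the frame of lane2 between 0.035 and 0.075 m and x of bar3_c in the frame of lane2 between -0.018 and 0.018 m and y of bar3_c in the frame of lane2 between -0.085 and 0.085 m and z of bar3_c in the frame of lane2 between -0.006 and 0.006 m and x of bar3_eye in the frame of lane2 between 0.035 and 0.075 m and value of joint carriage above 0.113 m), for 0.2 s.
4. the lever is pressed fully down with the loaded carriage home (all of step 3 and value of joint lever above 0.68 rad), for 0.2 s.
5. the lever is back up and the carriage, bars still in their lanes, is fully out again (x of bar1_c in the frame of lane2 between -0.018 and 0.018 m and y of bar1_c in the frame of lane2 between -0.085 and 0.085 m and z of bar1_c in the frame of lane2 between -0.006 and 0.006 m and angle between the x axis of each of bar1_c, bar2_c, bar3_c and the x axis of lane2, either way round below 0.25 rad and x of bar1_eye in the frame of lane2 between 0.035 and 0.075 m and x of bar2_c in the frame of lane2 between -0.018 and 0.018 m and y of bar2_c in the frame of lane2 between -0.085 and 0.085 m and z of bar2_c in the frame of lane2 between -0.006 and 0.006 m and x of bar2_eye in the frame of lane2 between 0.035 and 0.075 m and x of bar3_c in the frame of lane2 between -0.018 and 0.018 m and y of bar3_c in the frame of lane2 between -0.085 and 0.085 m and z of bar3_c in the frame of lane2 between -0.006 and 0.006 m and x of bar3_eye in the frame of lane2 between 0.035 and 0.075 m and value of joint carriage below 0.006 m and value of joint lever below 0.1 rad), for 0.2 s.
At the end, for the whole second after the job is handed in: Every bar lies flat (within about 15 degrees) on the tray's floor or on another bar in it, wholly inside its walls; the carriage is home (joint above 0.113) and the lever up (below 0.1 rad) (x of bar1_c in the frame of tray_in between -0.11 and 0.11 m and y of bar1_c in the frame of tray_in between -0.12 and 0.12 m and x of bar1_eye in the frame of tray_in between -0.12 and 0.12 m and y of bar1_eye in the frame of tray_in between -0.125 and 0.125 m and z of bar1_c in the frame of tray_in between 0 and 0.034 m and angle between bar1_c's own x axis and vertical between 1.3 and 1.85 rad and x of bar2_c in the frame of tray_in between -0.11 and 0.11 m and y of bar2_c in the frame of tray_in between -0.12 and 0.12 m and x of bar2_eye in the frame of tray_in between -0.12 and 0.12 m and y of bar2_eye in the frame of tray_in between -0.125 and 0.125 m and z of bar2_c in the frame of tray_in between 0 and 0.034 m and angle between bar2_c's own x axis and vertical between 1.3 and 1.85 rad and x of bar3_c in the frame of tray_in between -0.11 and 0.11 m and y of bar3_c in the frame of tray_in between -0.12 and 0.12 m and x of bar3_eye in the frame of tray_in between -0.12 and 0.12 m and y of bar3_eye in the frame of tray_in between -0.125 and 0.125 m and z of bar3_c in the frame of tray_in between 0 and 0.034 m and angle between bar3_c's own x axis and vertical between 1.3 and 1.85 rad and value of joint carriage above 0.113 m and value of joint lever below 0.1 rad); the robot touches nothing.
It fails at once if a bystander is moved more than 40 mm (distance of any of hammer, oil, mug, offcut, tin, brush from where it was at the start of the episode above 0.04 m).
Of bar1, bar2, bar3 only 2 to 3 are there at a start; the rules pass over those that are not, and their reading is None.
At some moment in a run one of bar1, bar2, bar3 may be knocked a few centimetres aside while the robot is not near it.
Once in a run the grip may slacken for a moment while it holds something.
It also fails if it takes over 210 s, if anything falls off the work surface, if the arm or the gripper's body presses on something with over 40 N, if the wrist force passes 120 N, or if a joint passes its speed limit or range.

## Working session

There is one attempt and no reset: what is moved stays moved. The work goes in short steps, Python scripts to look and compute and a tool call to move; the robot and the scene stay as the last step left them, time stands still between calls to the robot, and variables do not carry over. Pictures are saved under pics/ and viewed, at most 14 in all, crops included, and the job is handed in when it is done.

Besides the shell and the picture viewer there is one more tool, called after "Call:" as name([rows], argument=value, ...), one row to a line, values as JSON. jog_arm: Moves the arm, as the interface text tells. Its arguments: {"type":"object","properties":{"steps":{"type":"array","items":{"type":"object","properties":{"fingers":{"type":"number"},"x":{"type":"number"},"y":{"type":"number"},"z":{"type":"number"},"ax":{"type":"number"},"ay":{"type":"number"},"az":{"type":"number"}}}},"force":{"type":"number"}},"required":["steps"]}

```bash
mkdir -p pics; cat > h.py <<'E'
import numpy as np, cv2
from bench import sensors, snapshot, workorder
from scipy.spatial.transform import Rotation as R
def snap(n,f):
    s=snapshot(n); cv2.imwrite(f'pics/{f}.png',cv2.cvtColor(s['pixels'],cv2.COLOR_RGB2BGR))
    np.savez(f'pics/{f}.npz',fov=s['vertical_fov'],cx=s['cx'],cy=s['cy'],T=s['cam_to_world'],px=s['pixels'],fish=(n=='wrist'))
    return s
def ray(f,u,v):
    d=np.load(f'pics/{f}.npz'); fl=192/np.tan(np.radians(float(d['fov']))/2)
    x,y=(u-d['cx'])/fl,(v-d['cy'])/fl
    if d['fish']:
        r=np.hypot(x,y); k=np.sin(r)/max(r,1e-9); c=np.array([x*k,-y*k,-np.cos(r)])
    else: c=np.array([x,-y,-1.])
    T=d['T']; return T[:3,3],T[:3,:3]@c
def pt(f,u,v,z):
    o,w=ray(f,u,v); return np.round(o+w*(z-o[2])/w[2],4)
def proj(f,P):
    d=np.load(f'pics/{f}.npz'); fl=192/np.tan(np.radians(float(d['fov']))/2)
    T=d['T']; c=T[:3,:3].T@(np.asarray(P)-T[:3,3]); x,y,z=c[0],-c[1],-c[2]
    if d['fish']:
        r=np.hypot(x,y); a=np.arctan2(r,z); return d['cx']+fl*a*x/r, d['cy']+fl*a*y/r
    return d['cx']+fl*x/z, d['cy']+fl*y/z
def crop(f,u0,v0,u1,v1,k,out,pts=[]):
    im=cv2.imread(f'pics/{f}.png')
    im=cv2.resize(im[v0:v1,u0:u1],None,fx=k,fy=k,interpolation=cv2.INTER_CUBIC)
    for p in pts:
        q=proj(f,p); cv2.circle(im,(int((q[0]-u0+.5)*k),int((q[1]-v0+.5)*k)),3,(255,0,255),1)
    for u in range((u0//20+1)*20,u1,20): cv2.putText(im,str(u),((u-u0)*k,8),0,.3,(0,0,255)); cv2.line(im,((u-u0)*k,10),((u-u0)*k,16),(0,0,255))
    for v in range((v0//20+1)*20,v1,20): cv2.putText(im,str(v),(0,(v-v0)*k),0,.3,(0,0,255)); cv2.line(im,(20,(v-v0)*k),(26,(v-v0)*k),(0,0,255))
    cv2.imwrite(f'pics/{out}.png',im)
E
python3 - <<'E'
from h import *
for n in ('scene','top','wrist'):
    s=snap(n,n+'0'); print(n,s['vertical_fov'],s['cx'],s['cy'],np.round(s['cam_to_world'],3).tolist())
s=sensors.sense(); print(s)
crop('top0',0,0,512,384,1,'top0b'); 
im=np.hstack([cv2.imread('pics/top0.png')]);
a=cv2.resize(cv2.imread('pics/top0.png'),(800,600),interpolation=cv2.INTER_CUBIC); cv2.imwrite('pics/v1.png',a)
E
```

```text
scene 54.77991274220437 256.767079283054 190.64076370887133 [[0.796, -0.516, 0.317, 0.913], [0.606, 0.667, -0.434, -0.543], [0.012, 0.537, 0.843, 1.205], [0.0, 0.0, 0.0, 1.0]]
top 47.20983408064653 252.44047267702726 188.79339439036187 [[-0.0, 0.981, -0.195, 0.111], [-1.0, -0.001, -0.003, -0.03], [-0.003, 0.195, 0.981, 2.042], [0.0, 0.0, 0.0, 1.0]]
wrist 65.70646984690485 255.89106141626942 196.03230911387072 [[0.221, 0.931, 0.29, 0.195], [-0.975, 0.211, 0.065, -0.494], [-0.001, -0.297, 0.955, 0.384], [0.0, 0.0, 0.0, 1.0]]
{'time': 0.15, 'joints': array([-1.49398509e+00,  3.42563425e-01,  1.52478939e+00, -2.09008492e-06,
        1.27542494e+00, -1.46014417e-01]), 'joint_velocities': array([ 0.00022853, -0.00188903, -0.00272667, -0.00050587,  0.00130591,
        0.00110269]), 'tau': array([ 1.57818828e-03, -4.31469154e+01, -2.44352621e+01,  7.18333013e-02,
        5.37356758e-02, -8.71588804e-05]), 'eef_pos': array([ 0.11601356, -0.51178246,  0.29170705]), 'tool_rot': array([-3.12093758e+00, -3.49159313e-01, -6.12382532e-05]), 'wrist_force': array([-0.60406619,  0.41624524,  0.20680985]), 'moment': array([ 0.01892943,  0.00785246, -0.01897142]), 'finger_force': 0.0, 'opening': 1.0005890709181844}
```

View pics/v1.png

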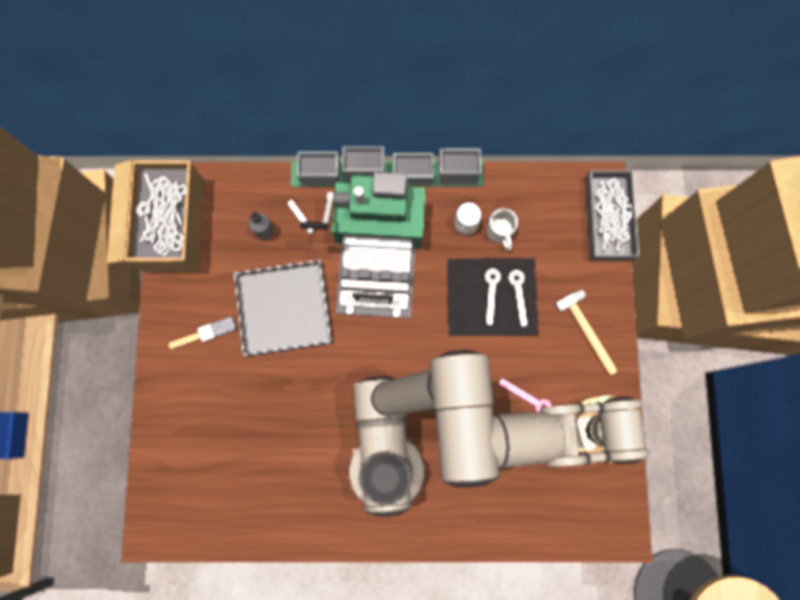

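View pics/scene0.png

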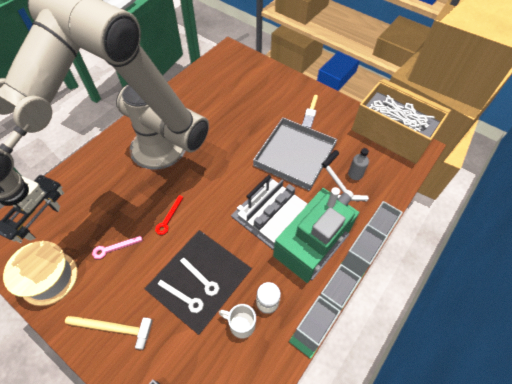

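```bash
python3 - <<'E'
from h import *
crop('top0',205,105,355,235,5,'c1')
crop('scene0',140,140,380,340,3,'c2')
E
```

```text
(no output)
```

View pics/c1.png

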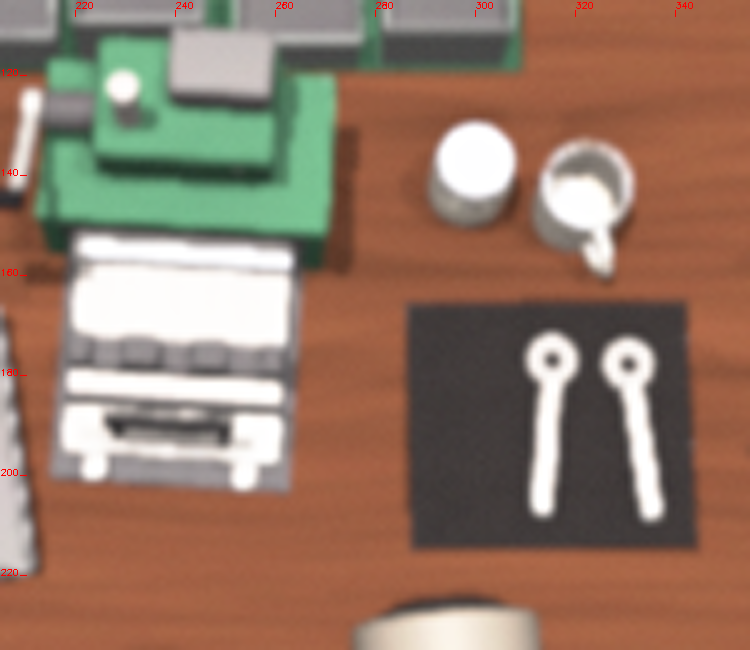

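View pics/c2.png

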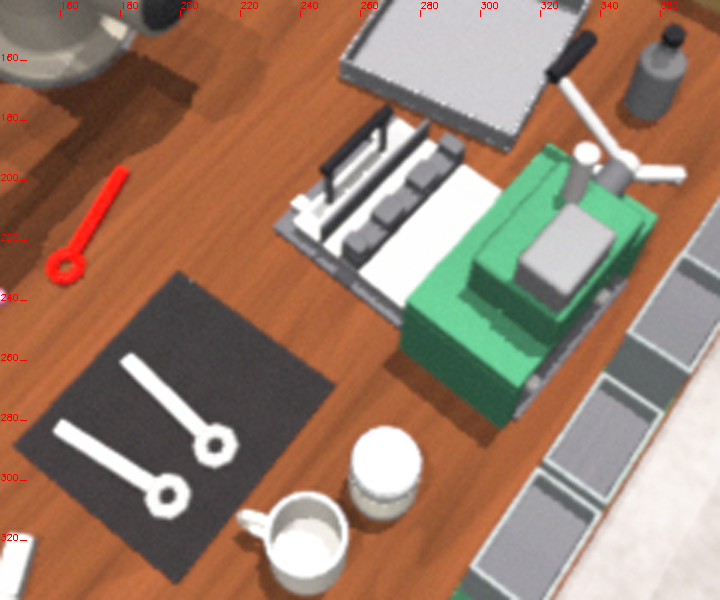

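```bash
python3 - <<'E'
from h import *
c2=lambda u,v:(140+(u+.5)/3-.5,140+(v+.5)/3-.5)
c1=lambda u,v:(205+(u+.5)/5-.5,105+(v+.5)/5-.5)
S=lambda u,v,z:pt('scene0',*c2(u,v),z); T=lambda u,v,z:pt('top0',*c1(u,v),z)
print('barA eye',S(214,446,.011+.007),T(551,360,.018),'tail',S(127,358,.02),T(541,514,.02))
print('barB eye',S(167,496,.018),T(628,364,.018),'tail',S(58,427,.02),T(653,519,.02))
print('handle',S(322,172,.11),S(390,110,.11),T(110,425,.11),T(230,435,.11))
for p in [(407,300),(548,147),(655,217),(513,392)]: print('roof',S(*p,.135))
print('roofT',T(42,192,.135),T(322,215,.135),T(336,78,.135),)
print('fence top',S(440,290,.077),T(75,236,.077),T(293,250,.077))
print('saddle ends', T(75,352,.078),T(288,368,.078))
k=512/800
for p in [(238,270),(321,264),(328,341),(245,352)]: print('tray',pt('top0',p[0]*k,p[1]*k,.04))
print('tray S',S(340,70,.04),S(505,145,.04))
print('lever grip',S(573,55,.243),'tin',T(475,160,.1),'mug',T(588,185,.09),'oil',S(652,110,0))
print('wood round', pt('scene0',40,265,.05),pt('top0',590*k,400*k,.05))
E
```

```text
barA eye [ 0.5772 -0.3235  0.018 ] [ 0.5717 -0.3189  0.018 ] tail [ 0.4337 -0.3074  0.02  ] [ 0.4244 -0.3052  0.02  ]
barB eye [ 0.5731 -0.3942  0.018 ] [ 0.5678 -0.3914  0.018 ] tail [ 0.4294 -0.4113  0.02  ] [ 0.4197 -0.4091  0.02  ]
handle [ 0.4907 -0.0223  0.11  ] [0.5014 0.096  0.11  ] [0.4914 0.091  0.11  ] [ 0.4822 -0.0165  0.11  ]
roof [ 0.6686 -0.1039  0.135 ]
roof [0.6847 0.1508 0.135 ]
roof [0.8272 0.1447 0.135 ]
roof [ 0.8122 -0.121   0.135 ]
roofT [0.7012 0.1533 0.135 ] [ 0.6793 -0.0996  0.135 ] [ 0.8092 -0.1133  0.135 ]
fence top [ 0.6774 -0.0476  0.077 ] [0.6766 0.1275 0.077 ] [ 0.6629 -0.0746  0.077 ]
saddle ends [0.566  0.1259 0.078 ] [ 0.5508 -0.0694  0.078 ]
tray [0.5857 0.4441 0.04  ]
tray [0.6039 0.1957 0.04  ]
tray [0.3714 0.1704 0.04  ]
tray [0.3392 0.4127 0.04  ]
tray S [0.386  0.1481 0.04  ] [0.6202 0.182  0.04  ]
lever grip [0.6662 0.1993 0.243 ] tin [ 0.7423 -0.2424  0.1   ] mug [ 0.7213 -0.3475  0.09  ] oil [0.7341 0.3725 0.    ]
wood round [ 0.095  -0.6092  0.05  ] [ 0.1994 -0.5854  0.05  ]
```

```bash
cat >> h.py <<'E'
def plan(*wps, mx=4.0):
    s=sensors.sense(); p=np.array(s['eef_pos']); Rm=R.from_rotvec(s['tool_rot'])
    m=Rm.as_matrix(); yaw=np.arctan2(m[1,0],m[0,0])
    print('now t',round(s['time'],2),'p',np.round(p,4),'yaw',round(yaw,3),'tilt',np.round(m[:2,2],4),'F',np.round(s['wrist_force'],1),'op',round(s['opening'],3),'ff',round(s['finger_force'],1))
    for w in wps:
        t=np.array(w[:3]); dy=(w[3] if len(w)>3 and w[3] is not None else yaw)-yaw
        c,sn=np.cos(yaw),np.sin(yaw); d=(t-p)*100
        tl=np.array([c*d[0]+sn*d[1], -(-sn*d[0]+c*d[1]), -d[2]])
        n=max(1,int(np.ceil(np.linalg.norm(tl)/mx)),int(np.ceil(abs(dy)/.14)))
        print('->',w,'total',np.round(tl,2),'az',round(-dy,3),'rows',n,'each',np.round(tl/n,2),'dz',round(-dy/n,4),'(turn after shift)'); p=t; yaw+=dy
E
python3 -c "
from h import *
plan((.3,-.42,.34),(.42,-.15,.36,-.08),(.42,.03,.36))"
```

```text
now t 0.15 p [ 0.116  -0.5118  0.2917] yaw 0.223 tilt [-0.0001  0.0012] F [-0.6  0.4  0.2] op 1.001 ff 0.0
-> (0.3, -0.42, 0.34) total [19.97 -4.89 -4.83] az -0.0 rows 6 each [ 3.33 -0.81 -0.8 ] dz -0.0 (turn after shift)
-> (0.42, -0.15, 0.36, -0.08) total [ 17.67 -23.68  -2.  ] az 0.303 rows 8 each [ 2.21 -2.96 -0.25] dz 0.0379 (turn after shift)
-> (0.42, 0.03, 0.36) total [ -1.44 -17.94  -0.  ] az -0.0 rows 5 each [-0.29 -3.59 -0.  ] dz -0.0 (turn after shift)
```

Call:
jog_arm([
  {"x":4,"y":-1,"z":-1},
  {"x":4,"y":-1,"z":-1},
  {"x":4,"y":-1,"z":-1},
  {"x":4,"y":-1,"z":-1},
  {"x":4,"y":-1,"z":-1},
])

```text
invalid input at $.steps[0]: expected keys fingers, x, y, z, ax, ay, az
```

Call:
jog_arm([
  {"x":2.2,"y":-3.5},
  {"x":2.2,"y":-3.5},
  {"x":2.2,"y":-3.5},
  {"x":2.2,"y":-3.5},
  {"x":2.2,"y":-3.5},
])

```text
invalid input at $.steps[0]: expected keys fingers, x, y, z, ax, ay, az
```

Call:
jog_arm([
  {"az":0.1},
  {"az":0.1},
  {"az":0.1},
  {},
])

```text
invalid input at $.steps[0]: expected keys fingers, x, y, z, ax, ay, az
```

```bash
python3 -c "
from h import *
plan((.46,.03,.36,-.08))"
```

```text
now t 0.15 p [ 0.116  -0.5118  0.2917] yaw 0.223 tilt [-0.0001  0.0012] F [-0.6  0.4  0.2] op 1.001 ff 0.0
-> (0.46, 0.03, 0.36, -0.08) total [ 45.52 -45.24  -6.83] az 0.303 rows 17 each [ 2.68 -2.66 -0.4 ] dz 0.0178 (turn after shift)
```

Call:
jog_arm([
  {"fingers":1,"x":4,"y":-1,"z":-1,"ax":0,"ay":0,"az":0},
  {"fingers":1,"x":4,"y":-1,"z":-1,"ax":0,"ay":0,"az":0},
  {"fingers":1,"x":4,"y":-1,"z":-1,"ax":0,"ay":0,"az":0},
  {"fingers":1,"x":4,"y":-1,"z":-1,"ax":0,"ay":0,"az":0},
  {"fingers":1,"x":4,"y":-1,"z":-1,"ax":0,"ay":0,"az":0},
])

```text
time: 0.65
eef_pos: [0.3013, -0.418, 0.3425]
tool_rot: [-3.122, -0.349, 0.0]
wrist_force: [-0.9, -0.3, 0.2]
opening: 0.613
finger_force: 0.0
```

Call:
jog_arm([
  {"fingers":1,"x":2.4,"y":-3.6,"z":0,"ax":0,"ay":0,"az":0},
  {"fingers":1,"x":2.4,"y":-3.6,"z":0,"ax":0,"ay":0,"az":0},
  {"fingers":1,"x":2.4,"y":-3.6,"z":0,"ax":0,"ay":0,"az":0},
  {"fingers":1,"x":2.4,"y":-3.6,"z":0,"ax":0,"ay":0,"az":0},
  {"fingers":1,"x":2.4,"y":-3.6,"z":0,"ax":0,"ay":0,"az":0},
])

```text
time: 1.15
eef_pos: [0.3775, -0.2153, 0.3421]
tool_rot: [-3.122, -0.349, 0.0]
wrist_force: [0.7, -0.5, 1.2]
opening: 0.177
finger_force: 0.0
```

Call:
jog_arm([
  {"fingers":1,"x":2.4,"y":-4,"z":0,"ax":0,"ay":0,"az":0.1},
  {"fingers":1,"x":2.4,"y":-4,"z":0,"ax":0,"ay":0,"az":0.1},
  {"fingers":1,"x":2.4,"y":-4,"z":0,"ax":0,"ay":0,"az":0.1},
  {"fingers":1,"x":0,"y":-3,"z":0,"ax":0,"ay":0,"az":0},
  {"fingers":1,"x":0,"y":0,"z":0,"ax":0,"ay":0,"az":0},
])

```text
time: 1.65
eef_pos: [0.4363, -0.0565, 0.342]
tool_rot: [-3.138, 0.114, 0.001]
wrist_force: [1.3, -1.0, -0.9]
opening: 0.005
finger_force: 0.0
```

```bash
python3 -c "
from h import *
plan((.46,.03,.36,-.08))"
```

```text
now t 1.65 p [ 0.4363 -0.0565  0.342 ] yaw -0.073 tilt [-0.0007  0.0012] F [ 1.3 -1.  -0.9] op 0.005 ff 0.0
-> (0.46, 0.03, 0.36, -0.08) total [ 1.74 -8.8  -1.8 ] az 0.007 rows 3 each [ 0.58 -2.93 -0.6 ] dz 0.0025 (turn after shift)
```

Call:
jog_arm([
  {"fingers":1,"x":0,"y":-3,"z":-1,"ax":0,"ay":0,"az":0},
  {"fingers":1,"x":0,"y":-3,"z":-1,"ax":0,"ay":0,"az":0},
  {"fingers":1,"x":0,"y":-3,"z":-1,"ax":0,"ay":0,"az":0},
  {"fingers":1,"x":0,"y":0,"z":0,"ax":0,"ay":0,"az":0},
])

```text
time: 2.05
eef_pos: [0.4434, 0.0318, 0.3733]
tool_rot: [-3.139, 0.117, -0.003]
wrist_force: [1.1, -0.3, -0.6]
opening: 0.01
finger_force: 0.0
```

```bash
python3 -c "
from h import *
plan(); snap('wrist','w1'); crop('w1',0,0,512,384,1,'w1v')
im=cv2.resize(cv2.imread('pics/w1.png'),(800,600),interpolation=cv2.INTER_CUBIC); cv2.imwrite('pics/w1v.png',im)"
```

```text
now t 2.05 p [0.4434 0.0318 0.3733] yaw -0.074 tilt [0.0022 0.0004] F [ 1.1 -0.3 -0.6] op 0.01 ff 0.0
```

View pics/w1v.png

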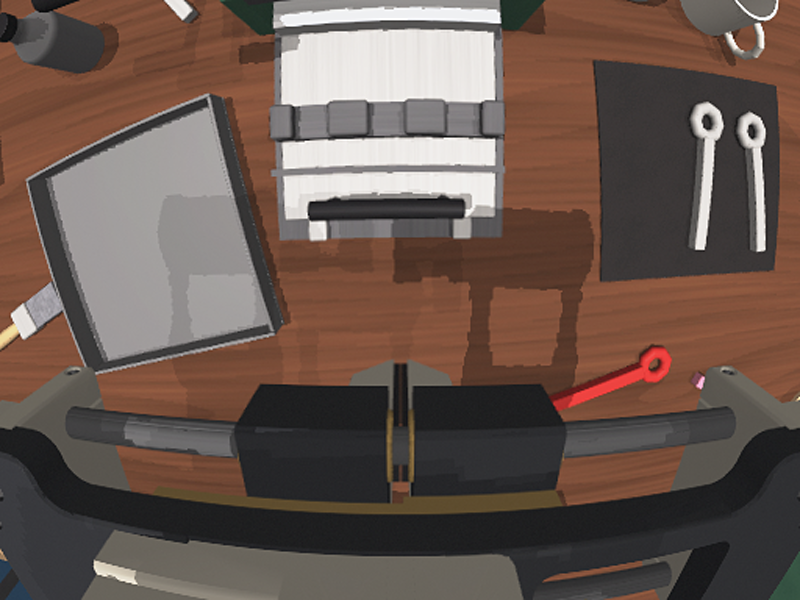

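```bash
python3 - <<'E'
from h import *
W=lambda u,v,z:pt('w1',(u+.5)*.64-.5,(v+.5)*.64-.5,z)
print('handle',W(308,210,.11),W(466,208,.11))
for u0,u1 in [(294,328),(368,406),(446,483)]: print('notch top edges',W(u0,116,.078),W(u1,116,.078))
print('saddle front/back at y mid',W(387,132,.06),W(387,103,.06))
print('anvil edge',W(387,97,.06),'fence front base',W(387,30,.06),'fence top',W(387,24,.077))
print('lip', W(387,170,.072))
print('A',W(706,121,.018),W(698,249,.02),'B',W(751,131,.018),W(760,250,.02))
for p in [(28,180),(212,95),(281,327),(95,372)]: print('tray rim',W(*p,.04))
for p in [(48,180),(205,108),(272,329),(105,360)]: print('tray floor?',W(*p,.004))
print('carriage front corners',W(280,238,0.03),W(501,236,0.03))
E
```

```text
handle [0.4979 0.0995 0.11  ] [ 0.4899 -0.0221  0.11  ]
notch top edges [0.5765 0.1106 0.078 ] [0.5729 0.082  0.078 ]
notch top edges [0.5694 0.0491 0.078 ] [0.5669 0.0181 0.078 ]
notch top edges [ 0.5649 -0.0146  0.078 ] [ 0.5638 -0.0455  0.078 ]
saddle front/back at y mid [0.556 0.035 0.06 ] [0.5816 0.0331 0.06  ]
anvil edge [0.5869 0.0327 0.06  ] fence front base [0.6485 0.0282 0.06  ] fence top [0.6488 0.0277 0.077 ]
lip [0.5229 0.0372 0.072 ]
A [ 0.5744 -0.3152  0.018 ] [ 0.4297 -0.3035  0.02  ] B [ 0.5693 -0.387   0.018 ] [ 0.4263 -0.407   0.02  ]
tray rim [0.5769 0.4518 0.04  ]
tray rim [0.6153 0.1979 0.04  ]
tray rim [0.3806 0.1557 0.04  ]
tray rim [0.3383 0.4062 0.04  ]
tray floor? [0.5738 0.4506 0.004 ]
tray floor? [0.6105 0.2214 0.004 ]
tray floor? [0.3668 0.1772 0.004 ]
tray floor? [0.339  0.4147 0.004 ]
carriage front corners [0.4677 0.1467 0.03  ] [ 0.4534 -0.0658  0.03  ]
```

```bash
python3 -c "
from h import *
plan((.520,.037,.36),(.52,.037,.158))"
```

```text
now t 2.1 p [0.4432 0.0305 0.3725] yaw -0.075 tilt [ 0.0009 -0.0005] F [-0.4 -0.7 -0.7] op 0.004 ff 0.0
-> (0.52, 0.037, 0.36) total [ 7.61 -1.22  1.25] az -0.0 rows 2 each [ 3.81 -0.61  0.63] dz -0.0 (turn after shift)
-> (0.52, 0.037, 0.158) total [ 0.  -0.  20.2] az -0.0 rows 6 each [ 0.   -0.    3.37] dz -0.0 (turn after shift)
```

Call:
jog_arm([
  {"fingers":1,"x":3.8,"y":-0.6,"z":0,"ax":0,"ay":0,"az":0},
  {"fingers":1,"x":3.8,"y":-0.6,"z":0,"ax":0,"ay":0,"az":0},
  {"fingers":1,"x":0,"y":0,"z":4,"ax":0,"ay":0,"az":0},
  {"fingers":1,"x":0,"y":0,"z":4,"ax":0,"ay":0,"az":0},
  {"fingers":1,"x":0,"y":0,"z":4,"ax":0,"ay":0,"az":0},
])

```text
time: 2.6
eef_pos: [0.5196, 0.0344, 0.2501]
tool_rot: [3.138, -0.123, -0.001]
wrist_force: [0.4, -0.2, -0.5]
opening: 0.003
finger_force: 0.0
```

Call:
jog_arm([
  {"fingers":1,"x":0,"y":0,"z":4,"ax":0,"ay":0,"az":0},
  {"fingers":1,"x":0,"y":0,"z":3,"ax":0,"ay":0,"az":0},
  {"fingers":1,"x":0,"y":0,"z":2,"ax":0,"ay":0,"az":0},
  {"fingers":1,"x":0,"y":0,"z":0.5,"ax":0,"ay":0,"az":0},
  {"fingers":1,"x":0,"y":0,"z":0,"ax":0,"ay":0,"az":0},
])

```text
time: 3.1
eef_pos: [0.5195, 0.035, 0.1566]
tool_rot: [3.139, -0.123, -0.003]
wrist_force: [-0.0, 0.6, 0.6]
opening: 0.004
finger_force: 0.0
```

Call:
jog_arm([
  {"fingers":1,"x":-1,"y":0,"z":0,"ax":0,"ay":0,"az":0},
  {"fingers":1,"x":-1,"y":0,"z":0,"ax":0,"ay":0,"az":0},
  {"fingers":1,"x":-0.5,"y":0,"z":0,"ax":0,"ay":0,"az":0},
])

```text
time: 3.4
eef_pos: [0.4944, 0.0379, 0.1583]
tool_rot: [3.139, -0.121, 0.004]
wrist_force: [3.1, -2.6, -0.4]
opening: 0.002
finger_force: 1.8
```

Call:
jog_arm([
  {"fingers":1,"x":-0.7,"y":0,"z":0,"ax":0,"ay":0,"az":0},
  {"fingers":1,"x":-0.7,"y":0,"z":0,"ax":0,"ay":0,"az":0},
  {"fingers":1,"x":-0.6,"y":0,"z":0,"ax":0,"ay":0,"az":0},
])

```text
time: 3.7
eef_pos: [0.4746, 0.0398, 0.1577]
tool_rot: [-3.139, 0.121, -0.002]
wrist_force: [3.2, -1.4, 1.7]
opening: 0.005
finger_force: 1.7
```

Call:
jog_arm([
  {"fingers":1,"x":-0.7,"y":0,"z":0,"ax":0,"ay":0,"az":0},
  {"fingers":1,"x":-0.7,"y":0,"z":0,"ax":0,"ay":0,"az":0},
  {"fingers":1,"x":-0.6,"y":0,"z":0,"ax":0,"ay":0,"az":0},
])

```text
time: 4.0
eef_pos: [0.4544, 0.0414, 0.1572]
tool_rot: [-3.139, 0.121, 0.0]
wrist_force: [4.7, -0.7, 2.0]
opening: 0.003
finger_force: 4.0
```

Call:
jog_arm([
  {"fingers":1,"x":-0.5,"y":0,"z":0,"ax":0,"ay":0,"az":0},
  {"fingers":1,"x":-0.5,"y":0,"z":0,"ax":0,"ay":0,"az":0},
  {"fingers":1,"x":-0.5,"y":0,"z":0,"ax":0,"ay":0,"az":0},
])

```text
time: 4.3
eef_pos: [0.4522, 0.0414, 0.1591]
tool_rot: [3.138, -0.123, 0.051]
wrist_force: [57.2, -1.6, -36.0]
opening: 0.005
finger_force: 28.1
```

Call:
jog_arm([
  {"fingers":1,"x":-0.5,"y":0,"z":0,"ax":0,"ay":0,"az":0},
  {"fingers":1,"x":-0.5,"y":0,"z":0,"ax":0,"ay":0,"az":0},
])

```text
time: 4.5
eef_pos: [0.4508, 0.0413, 0.1613]
tool_rot: [3.137, -0.124, 0.085]
wrist_force: [84.2, -3.3, -53.5]
opening: 0.006
finger_force: 40.6
```

Call:
jog_arm([
  {"fingers":1,"x":2,"y":0,"z":0,"ax":0,"ay":0,"az":0},
  {"fingers":1,"x":1.5,"y":0,"z":0,"ax":0,"ay":0,"az":0},
  {"fingers":1,"x":0,"y":0,"z":0,"ax":0,"ay":0,"az":0},
])

```text
time: 4.8
eef_pos: [0.4651, 0.0405, 0.1565]
tool_rot: [-3.139, 0.122, 0.003]
wrist_force: [-0.5, 1.0, -1.4]
opening: 0.004
finger_force: 0.0
```

Call:
jog_arm([
  {"fingers":1,"x":0,"y":0,"z":-4,"ax":0,"ay":0,"az":0},
  {"fingers":1,"x":0,"y":0,"z":-4,"ax":0,"ay":0,"az":0},
  {"fingers":0.5,"x":0,"y":0,"z":-4,"ax":0,"ay":0,"az":0},
  {"fingers":0.4,"x":0,"y":0,"z":-4,"ax":0,"ay":0,"az":0},
  {"fingers":0.4,"x":0,"y":0,"z":-4,"ax":0,"ay":0,"az":0},
])

```text
time: 5.3
eef_pos: [0.4628, 0.0409, 0.3579]
tool_rot: [-3.139, 0.121, 0.006]
wrist_force: [0.8, 0.1, -0.5]
opening: 0.217
finger_force: 0.0
```

Call:
jog_arm([
  {"fingers":0.4,"x":0,"y":4,"z":0,"ax":0,"ay":0,"az":0},
  {"fingers":0.4,"x":0,"y":4,"z":0,"ax":0,"ay":0,"az":0},
  {"fingers":0.4,"x":0,"y":4,"z":0,"ax":0,"ay":0,"az":0},
  {"fingers":0.4,"x":0,"y":4,"z":0,"ax":0,"ay":0,"az":0},
  {"fingers":0.4,"x":0,"y":0,"z":0,"ax":0,"ay":0,"az":0},
])

```text
time: 5.8
eef_pos: [0.4508, -0.1219, 0.356]
tool_rot: [-3.139, 0.129, 0.006]
wrist_force: [0.5, 0.8, 0.1]
opening: 0.595
finger_force: 0.0
```

```bash
python3 -c "
from h import *
plan(); snap('wrist','w2')
im=cv2.resize(cv2.imread('pics/w2.png'),(800,600),interpolation=cv2.INTER_CUBIC); cv2.imwrite('pics/w2v.png',im)"
```

```text
now t 5.8 p [ 0.4508 -0.1219  0.356 ] yaw -0.082 tilt [-0.0037  0.0003] F [0.5 0.8 0.1] op 0.595 ff 0.0
```

View pics/w2v.png

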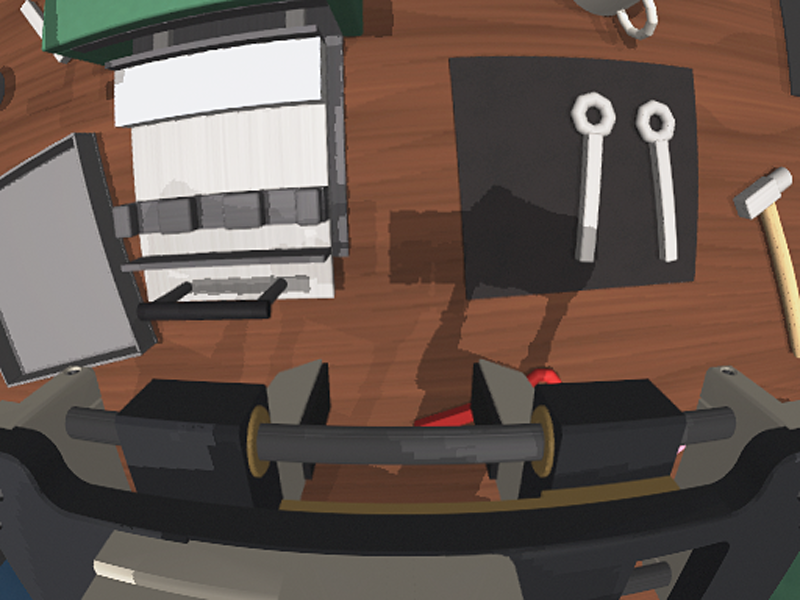

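```bash
python3 - <<'E'
from h import *
W=lambda u,v,z:pt('w2',(u+.5)*.64-.5,(v+.5)*.64-.5,z)
print('anvil front',W(116,127,.06),W(321,104,.06))
print('fence foot',W(115,68,.06),W(320,38,.06))
print('saddle blocks top corners near', [W(u,v,.078).tolist() for u,v in [(132,206),(160,203),(193,200),(225,197),(262,195),(296,192)]])
print('lip',W(122,267,.072),W(328,252,.072))
print('handle',W(139,311,.11),W(270,309,.11))
print('A',W(593,115,.018),W(585,261,.02),'B',W(655,122,.018),W(670,261,.02))
E
```

```text
anvil front [0.6063 0.1307 0.06  ] [ 0.5897 -0.0678  0.06  ]
fence foot [0.6643 0.1275 0.06  ] [ 0.6478 -0.0714  0.06  ]
saddle blocks top corners near [[0.5288, 0.1112, 0.078], [0.5267, 0.0811, 0.078], [0.5243, 0.048, 0.078], [0.5225, 0.018, 0.078], [0.5198, -0.0147, 0.078], [0.5186, -0.0435, 0.078]]
lip [0.4741 0.1388 0.072 ] [ 0.4659 -0.0631  0.072 ]
handle [0.4401 0.1038 0.11  ] [ 0.4321 -0.0177  0.11  ]
A [ 0.5736 -0.3174  0.018 ] [ 0.4297 -0.3041  0.02  ] B [ 0.5695 -0.3883  0.018 ] [ 0.4245 -0.4066  0.02  ]
```

```bash
python3 -c "
from h import *
plan((.520,-.312,.25,-.091),(.52,-.312,.0745))"
```

```text
now t 5.85 p [ 0.451 -0.12   0.356] yaw -0.081 tilt [-0.0034  0.0017] F [ 0.   0.4 -1. ] op 0.593 ff 0.0
-> (0.52, -0.312, 0.25, -0.091) total [ 8.43 18.58 10.6 ] az 0.01 rows 6 each [1.41 3.1  1.77] dz 0.0017 (turn after shift)
-> (0.52, -0.312, 0.0745) total [ 0.   -0.   17.55] az -0.0 rows 5 each [ 0.   -0.    3.51] dz -0.0 (turn after shift)
```

Call:
jog_arm([
  {"fingers":0.4,"x":1.7,"y":3.7,"z":2,"ax":0,"ay":0,"az":0.01},
  {"fingers":0.4,"x":1.7,"y":3.7,"z":2,"ax":0,"ay":0,"az":0},
  {"fingers":0.4,"x":1.7,"y":3.7,"z":2,"ax":0,"ay":0,"az":0},
  {"fingers":0.4,"x":1.7,"y":3.7,"z":2,"ax":0,"ay":0,"az":0},
  {"fingers":0.4,"x":1.6,"y":3.8,"z":2.6,"ax":0,"ay":0,"az":0},
])

```text
time: 6.35
eef_pos: [0.5211, -0.3108, 0.2505]
tool_rot: [-3.138, 0.134, 0.0]
wrist_force: [0.1, -0.9, 1.2]
opening: 0.599
finger_force: 0.0
```

Call:
jog_arm([
  {"fingers":0.4,"x":0,"y":0,"z":4,"ax":0,"ay":0,"az":0},
  {"fingers":0.4,"x":0,"y":0,"z":4,"ax":0,"ay":0,"az":0},
  {"fingers":0.4,"x":0,"y":0,"z":4,"ax":0,"ay":0,"az":0},
  {"fingers":0.4,"x":0,"y":0,"z":0,"ax":0,"ay":0,"az":0},
])

```text
time: 6.75
eef_pos: [0.5177, -0.3075, 0.1254]
tool_rot: [-3.13, 0.135, 0.017]
wrist_force: [-0.1, 0.8, -0.1]
opening: 0.601
finger_force: 0.0
```

```bash
python3 -c "
from h import *
snap('wrist','w3'); plan((.52,-.312,.0745,-.091))
for P in [(.5198,-.3122,.02),(.4297,-.304,.02),(.5736,-.3172,.018)]: print(proj('w3',P))
im=cv2.resize(cv2.imread('pics/w3.png'),(640,480),interpolation=cv2.INTER_CUBIC); cv2.imwrite('pics/w3v.png',im)"
```

```text
now t 6.8 p [ 0.5193 -0.3088  0.1289] yaw -0.086 tilt [-0.0059  0.005 ] F [0.3 0.9 0.7] op 0.599 ff 0.0
-> (0.52, -0.312, 0.0745, -0.091) total [0.09 0.31 5.44] az 0.005 rows 2 each [0.05 0.16 2.72] dz 0.0025 (turn after shift)
(np.float64(263.86491689357297), np.float64(217.31357249162247))
(np.float64(262.059563653898), np.float64(314.8174644813959))
(np.float64(264.9408048072253), np.float64(141.15120271353086))
```

View pics/w3v.png

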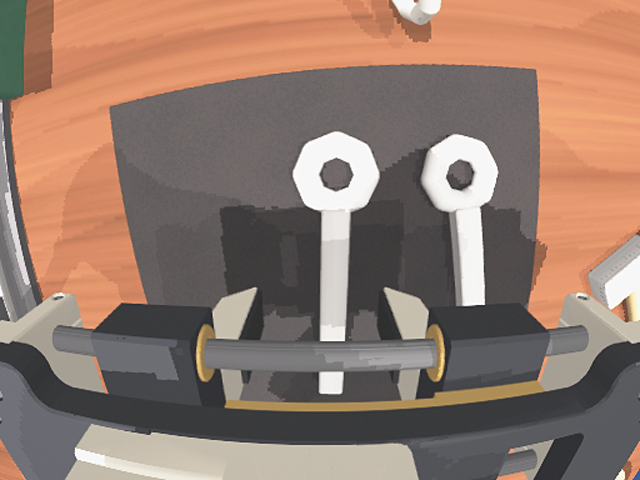

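```bash
python3 -c "
from h import *
W=lambda u,v,z:pt('w3',(u+.5)*.8-.5,(v+.5)*.8-.5,z)
e,t=W(336,174,.018),W(331,394,.02); print(e,t,e+55/146*(t-e),np.arctan2(*(e-t)[1::-1]))
c=e+55/146*(t-e)
plan((c[0],c[1],.0745,np.arctan2(*(e-t)[1::-1])))
print(sensors.sense()['tool_rot'])"
```

```text
[ 0.5748 -0.3198  0.018 ] [ 0.4292 -0.3062  0.02  ] [ 0.51995068 -0.31467671  0.01875342] -0.09313635563982481
now t 6.8 p [ 0.5193 -0.3088  0.1289] yaw -0.086 tilt [-0.0059  0.005 ] F [0.3 0.9 0.7] op 0.599 ff 0.0
-> (np.float64(0.5199506849315069), np.float64(-0.3146767123287671), 0.0745, np.float64(-0.09313635563982481)) total [0.11 0.58 5.44] az 0.007 rows 2 each [0.06 0.29 2.72] dz 0.0036 (turn after shift)
[-3.13394772  0.13471833  0.00953938]
```

Call:
jog_arm([
  {"fingers":0.4,"x":0.1,"y":0.5,"z":2.6,"ax":0,"ay":0,"az":0.01},
  {"fingers":0.4,"x":0,"y":0,"z":2.4,"ax":0,"ay":0,"az":0},
  {"fingers":0.4,"x":0,"y":0,"z":0,"ax":0,"ay":0,"az":0},
])

```text
time: 7.1
eef_pos: [0.5208, -0.3154, 0.081]
tool_rot: [-3.136, 0.152, 0.003]
wrist_force: [-1.7, 0.8, -0.6]
opening: 0.6
finger_force: 0.0
```

Call:
jog_arm([
  {"fingers":0.4,"x":0,"y":0,"z":0,"ax":0,"ay":0,"az":0},
])

```text
time: 7.2
eef_pos: [0.522, -0.3165, 0.0835]
tool_rot: [3.137, -0.152, 0.003]
wrist_force: [0.1, -0.2, 0.4]
opening: 0.601
finger_force: 0.0
```

Call:
jog_arm([
  {"fingers":0.4,"x":0,"y":0,"z":0.7,"ax":0,"ay":0,"az":0},
  {"fingers":0.4,"x":0,"y":0,"z":0,"ax":0,"ay":0,"az":0},
  {"fingers":1,"x":0,"y":0,"z":0,"ax":0,"ay":0,"az":0},
  {"fingers":1,"x":0,"y":0,"z":0,"ax":0,"ay":0,"az":0},
  {"fingers":1,"x":0,"y":0,"z":0,"ax":0,"ay":0,"az":0},
], force=45)

```text
time: 7.7
eef_pos: [0.5212, -0.3167, 0.0745]
tool_rot: [3.138, -0.153, 0.001]
wrist_force: [0.1, -0.6, 0.7]
opening: 0.391
finger_force: 0.0
```

Call:
jog_arm([
  {"fingers":1,"x":0,"y":0,"z":0,"ax":0,"ay":0,"az":0},
  {"fingers":1,"x":0,"y":0,"z":0,"ax":0,"ay":0,"az":0},
  {"fingers":1,"x":0,"y":0,"z":0,"ax":0,"ay":0,"az":0},
])

```text
time: 8.0
eef_pos: [0.5211, -0.3165, 0.0743]
tool_rot: [-3.138, 0.153, 0.0]
wrist_force: [-0.5, 0.5, 0.4]
opening: 0.173
finger_force: 45.0
```

Call:
jog_arm([
  {"fingers":1,"x":0,"y":0,"z":-3,"ax":0,"ay":0,"az":0},
  {"fingers":1,"x":0,"y":0,"z":-3.5,"ax":0,"ay":0,"az":0},
  {"fingers":1,"x":0,"y":0,"z":-3.5,"ax":0,"ay":0,"az":0},
  {"fingers":1,"x":0,"y":0,"z":-3.5,"ax":0,"ay":0,"az":0},
  {"fingers":1,"x":0,"y":0,"z":0,"ax":0,"ay":0,"az":0},
])

```text
time: 8.5
eef_pos: [0.5227, -0.3178, 0.2141]
tool_rot: [3.132, -0.152, 0.012]
wrist_force: [0.4, -0.5, -2.2]
opening: 0.165
finger_force: 45.0
```

```bash
python3 -c "
from h import *
plan((.564,-.033,.21,-.078))"
```

```text
now t 8.5 p [ 0.5227 -0.3178  0.2141] yaw -0.097 tilt [ 0.0072 -0.0058] F [ 0.4 -0.5 -2.2] op 0.165 ff 45.0
-> (0.564, -0.033, 0.21, -0.078) total [  1.35 -28.75   0.41] az -0.019 rows 8 each [ 0.17 -3.59  0.05] dz -0.0024 (turn after shift)
```

Call:
jog_arm([
  {"fingers":1,"x":0.3,"y":-3.5,"z":0,"ax":0,"ay":0,"az":-0.02},
  {"fingers":1,"x":0.3,"y":-3.5,"z":0,"ax":0,"ay":0,"az":0},
  {"fingers":1,"x":0.3,"y":-3.5,"z":0,"ax":0,"ay":0,"az":0},
  {"fingers":1,"x":0.3,"y":-3.5,"z":0,"ax":0,"ay":0,"az":0},
  {"fingers":1,"x":0.3,"y":-3.5,"z":0,"ax":0,"ay":0,"az":0},
])

```text
time: 9.0
eef_pos: [0.5495, -0.1418, 0.2073]
tool_rot: [-3.138, 0.122, 0.005]
wrist_force: [0.1, -0.6, -3.2]
opening: 0.172
finger_force: 45.0
```

Call:
jog_arm([
  {"fingers":1,"x":0.2,"y":-3.5,"z":0,"ax":0,"ay":0,"az":0},
  {"fingers":1,"x":0.2,"y":-3.5,"z":0,"ax":0,"ay":0,"az":0},
  {"fingers":1,"x":0,"y":-3.5,"z":0,"ax":0,"ay":0,"az":0},
  {"fingers":1,"x":0,"y":0,"z":0,"ax":0,"ay":0,"az":0},
])

```text
time: 9.4
eef_pos: [0.5615, -0.0349, 0.2073]
tool_rot: [-3.138, 0.115, 0.005]
wrist_force: [-0.5, -0.7, -3.9]
opening: 0.17
finger_force: 45.0
```

```bash
python3 -c "
from h import *
plan((.564,-.033,.18,-.078)); snap('wrist','w4')
im=cv2.resize(cv2.imread('pics/w4.png'),(800,600),interpolation=cv2.INTER_CUBIC); cv2.imwrite('pics/w4v.png',im)"
```

```text
now t 9.4 p [ 0.5615 -0.0349  0.2073] yaw -0.073 tilt [-0.0033  0.002 ] F [-0.5 -0.7 -3.9] op 0.17 ff 45.0
-> (0.564, -0.033, 0.18, -0.078) total [ 0.24 -0.21  2.73] az 0.005 rows 1 each [ 0.24 -0.21  2.73] dz 0.005 (turn after shift)
```

View pics/w4v.png

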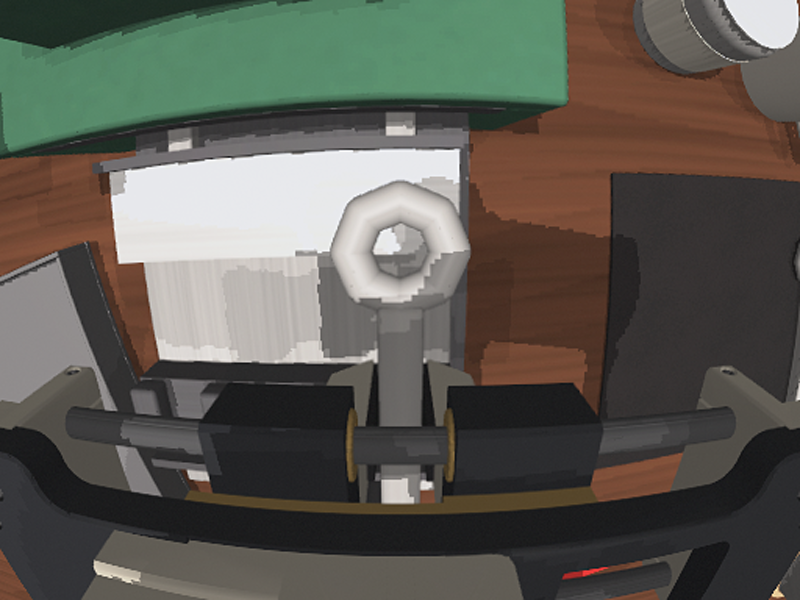

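```bash
python3 -c "
from h import *
W=lambda u,v,z:pt('w4',(u+.5)*.64-.5,(v+.5)*.64-.5,z)
print('anvil front',W(118,263,.06),W(330,252,.06),'fence',W(110,170,.06),W(460,149,.06),'anvil right edge',W(463,180,.06))
z=.2073-.0623
print('eye',W(400,247,z+.007),'expect tip-centre off .055; tail', W(400,500,z+.008))
"
```

```text
anvil front [0.6072 0.1323 0.06  ] [ 6.003e-01 -1.000e-04  6.000e-02] fence [0.663  0.1277 0.06  ] [ 0.6491 -0.0713  0.06  ] anvil right edge [ 0.633  -0.0719  0.06  ]
eye [ 0.6165 -0.0384  0.152 ] expect tip-centre off .055; tail [ 0.5142 -0.031   0.153 ]
```

Call:
jog_arm([
  {"fingers":1,"x":0.2,"y":-0.1,"z":3,"ax":0,"ay":0,"az":0},
  {"fingers":1,"x":0,"y":0,"z":2,"ax":0,"ay":0,"az":0},
  {"fingers":1,"x":0,"y":0,"z":1,"ax":0,"ay":0,"az":0},
  {"fingers":1,"x":0,"y":0,"z":1,"ax":0,"ay":0,"az":0},
  {"fingers":1,"x":0,"y":0,"z":0,"ax":0,"ay":0,"az":0},
])

```text
time: 9.95
eef_pos: [0.5655, -0.039, 0.14]
tool_rot: [3.139, -0.123, 0.005]
wrist_force: [2.5, -0.1, -0.9]
opening: 0.169
finger_force: 44.9
```

```bash
python3 -c "
from h import *
plan((.564,-.033,.1305,-.078))"
```

```text
now t 9.95 p [ 0.5655 -0.039   0.14  ] yaw -0.078 tilt [ 0.0034 -0.0007] F [ 2.5 -0.1 -0.9] op 0.169 ff 44.9
-> (0.564, -0.033, 0.1305, -0.078) total [-0.2  -0.58  0.95] az -0.0 rows 1 each [-0.2  -0.58  0.95] dz -0.0 (turn after shift)
```

Call:
jog_arm([
  {"fingers":1,"x":0,"y":0,"z":0,"ax":0,"ay":0,"az":0},
  {"fingers":1,"x":0,"y":0,"z":0,"ax":0,"ay":0,"az":0},
])

```text
time: 10.15
eef_pos: [0.5654, -0.0388, 0.14]
tool_rot: [3.138, -0.122, 0.005]
wrist_force: [3.6, -1.3, 1.0]
opening: 0.17
finger_force: 44.9
```

```bash
python3 -c "
from h import *
plan((.564,-.033,.1305,-.078)); snap('wrist','w5')
im=cv2.resize(cv2.imread('pics/w5.png'),(800,600),interpolation=cv2.INTER_CUBIC); cv2.imwrite('pics/w5v.png',im)"
```

```text
now t 10.15 p [ 0.5654 -0.0388  0.14  ] yaw -0.078 tilt [ 0.0031 -0.0009] F [ 3.6 -1.3  1. ] op 0.17 ff 44.9
-> (0.564, -0.033, 0.1305, -0.078) total [-0.18 -0.57  0.95] az 0.0 rows 1 each [-0.18 -0.57  0.95] dz 0.0004 (turn after shift)
```

View pics/w5v.png

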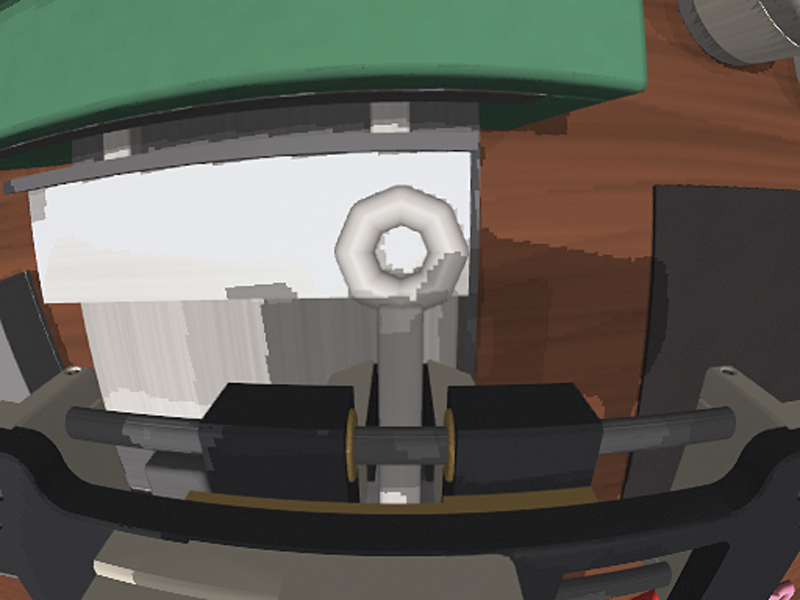

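```bash
python3 -c "
from h import *
W=lambda u,v,z:pt('w5',(u+.5)*.64-.5,(v+.5)*.64-.5,z)
print('anvil front',W(46,302,.06),W(468,295,.06),'fence',W(30,191,.06),W(470,151,.06),'right edge mid',W(470,240,.06))
z=.14-.0623
print('eye',W(401,248,z+.007), W(337,248,z),W(466,248,z),'tail', W(402,500,z+.008))
"
```

```text
anvil front [0.6087 0.1303 0.06  ] [ 0.5957 -0.0674  0.06  ] fence [0.6627 0.1271 0.06  ] [ 0.6508 -0.0709  0.06  ] right edge mid [ 0.6173 -0.069   0.06  ]
eye [ 0.6203 -0.043   0.0847] [ 0.6209 -0.0213  0.0777] [ 0.6175 -0.065   0.0777] tail [ 0.5187 -0.0356  0.0857]
```

Call:
jog_arm([
  {"fingers":1,"x":0,"y":0,"z":-1.5,"ax":0,"ay":0,"az":0},
  {"fingers":1,"x":-0.1,"y":-0.6,"z":0,"ax":0,"ay":0,"az":0},
  {"fingers":1,"x":0,"y":0,"z":0,"ax":0,"ay":0,"az":0},
  {"fingers":1,"x":0,"y":0,"z":0,"ax":0,"ay":0,"az":0},
])

```text
time: 10.6
eef_pos: [0.5632, -0.0317, 0.1533]
tool_rot: [-3.139, 0.12, 0.003]
wrist_force: [0.3, -0.1, -4.5]
opening: 0.172
finger_force: 44.8
```

Call:
jog_arm([
  {"fingers":1,"x":0,"y":0,"z":0,"ax":0,"ay":0,"az":0},
])

```text
time: 10.7
eef_pos: [0.5634, -0.032, 0.1535]
tool_rot: [-3.139, 0.121, 0.002]
wrist_force: [-0.1, 0.4, -2.6]
opening: 0.169
finger_force: 44.8
```

```bash
python3 -c "
from h import *
plan((.564,-.033,.1305,-.078)); print(sensors.sense()['joint_velocities'])"
```

```text
now t 10.7 p [ 0.5634 -0.032   0.1535] yaw -0.077 tilt [-0.0015  0.0001] F [-0.1  0.4 -2.6] op 0.169 ff 44.8
-> (0.564, -0.033, 0.1305, -0.078) total [0.07 0.1  2.3 ] az 0.001 rows 1 each [0.07 0.1  2.3 ] dz 0.001 (turn after shift)
[-0.00318207 -0.00107694 -0.00627778  0.00186291  0.00122689  0.00223686]
```

Call:
jog_arm([
  {"fingers":1,"x":0,"y":0,"z":0.8,"ax":0,"ay":0,"az":0},
  {"fingers":1,"x":0,"y":0,"z":0.5,"ax":0,"ay":0,"az":0},
  {"fingers":1,"x":0,"y":0,"z":0.4,"ax":0,"ay":0,"az":0},
  {"fingers":1,"x":0,"y":0,"z":0,"ax":0,"ay":0,"az":0},
  {"fingers":1,"x":0,"y":0,"z":0,"ax":0,"ay":0,"az":0},
])

```text
time: 11.2
eef_pos: [0.5639, -0.0322, 0.1372]
tool_rot: [3.139, -0.121, 0.0]
wrist_force: [-0.9, 0.0, -1.5]
opening: 0.169
finger_force: 45.0
```

Call:
jog_arm([
  {"fingers":1,"x":0,"y":0,"z":0.4,"ax":0,"ay":0,"az":0},
  {"fingers":1,"x":0,"y":0,"z":0.2,"ax":0,"ay":0,"az":0},
  {"fingers":1,"x":0,"y":0,"z":0,"ax":0,"ay":0,"az":0},
  {"fingers":1,"x":0,"y":0,"z":0,"ax":0,"ay":0,"az":0},
])

```text
time: 11.6
eef_pos: [0.5639, -0.0322, 0.1313]
tool_rot: [3.139, -0.121, 0.0]
wrist_force: [-2.7, 0.0, 2.2]
opening: 0.165
finger_force: 45.0
```

Call:
jog_arm([
  {"fingers":0.55,"x":0,"y":0,"z":0,"ax":0,"ay":0,"az":0},
  {"fingers":0.55,"x":0,"y":0,"z":0,"ax":0,"ay":0,"az":0},
  {"fingers":0.55,"x":0,"y":0,"z":0,"ax":0,"ay":0,"az":0},
  {"fingers":0.55,"x":0,"y":0,"z":0,"ax":0,"ay":0,"az":0},
])

```text
time: 12.0
eef_pos: [0.5639, -0.0321, 0.1312]
tool_rot: [3.139, -0.121, 0.0]
wrist_force: [-0.6, -0.7, 0.3]
opening: 0.437
finger_force: 0.0
```

Call:
jog_arm([
  {"fingers":0.55,"x":0,"y":0,"z":-2,"ax":0,"ay":0,"az":0},
  {"fingers":0.55,"x":0,"y":0,"z":-3,"ax":0,"ay":0,"az":0},
  {"fingers":0.55,"x":0,"y":0,"z":-4,"ax":0,"ay":0,"az":0},
  {"fingers":0.55,"x":0,"y":0,"z":-4,"ax":0,"ay":0,"az":0},
  {"fingers":0.4,"x":0,"y":0,"z":-4,"ax":0,"ay":0,"az":0},
])

```text
time: 12.5
eef_pos: [0.5636, -0.032, 0.3028]
tool_rot: [3.139, -0.121, -0.0]
wrist_force: [0.3, 0.4, -0.6]
opening: 0.495
finger_force: 0.0
```

Call:
jog_arm([
  {"fingers":0.4,"x":-2,"y":4,"z":0,"ax":0,"ay":0,"az":0},
  {"fingers":0.4,"x":-2,"y":4,"z":0,"ax":0,"ay":0,"az":0},
  {"fingers":0.4,"x":-2,"y":4,"z":0,"ax":0,"ay":0,"az":0},
  {"fingers":0.4,"x":-2,"y":4,"z":0,"ax":0,"ay":0,"az":0},
  {"fingers":0.4,"x":0,"y":0,"z":0,"ax":0,"ay":0,"az":0},
])

```text
time: 13.0
eef_pos: [0.4696, -0.1892, 0.3013]
tool_rot: [3.137, -0.13, -0.001]
wrist_force: [-0.3, 1.1, 0.5]
opening: 0.601
finger_force: 0.0
```

```bash
python3 -c "
from h import *
plan(); snap('wrist','w6')
im=cv2.resize(cv2.imread('pics/w6.png'),(800,600),interpolation=cv2.INTER_CUBIC); cv2.imwrite('pics/w6v.png',im)"
```

```text
now t 13.0 p [ 0.4696 -0.1892  0.3013] yaw -0.083 tilt [-0.0007 -0.0016] F [-0.3  1.1  0.5] op 0.601 ff 0.0
```

View pics/w6v.png

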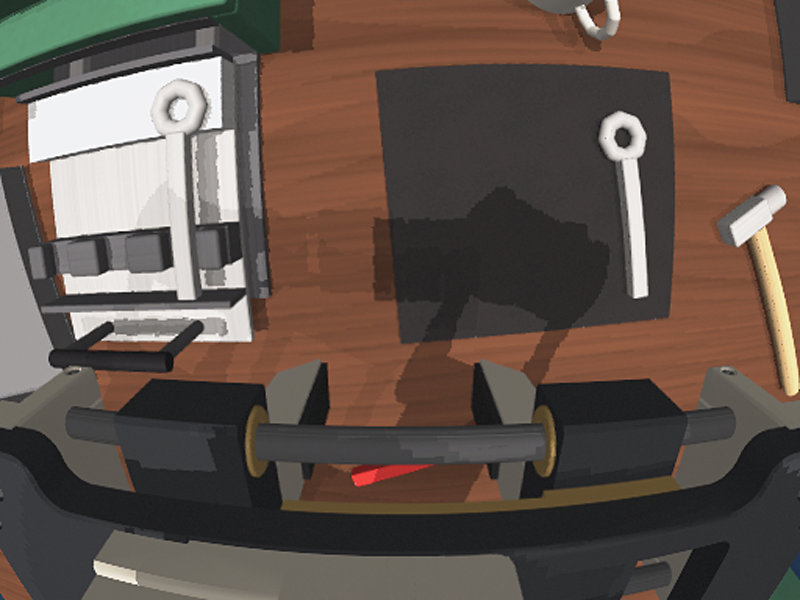

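```bash
python3 -c "
from h import *
W=lambda u,v,z:pt('w6',(u+.5)*.64-.5,(v+.5)*.64-.5,z)
e,t=W(179,109,.074),W(189,298,.076); c=e+55/146*(t-e); print('A',e,t,c,np.arctan2(*(e-t)[1::-1]))
print('anvil front',W(33,161,.06),W(225,130,.06),'fence',W(222,57,.06),W(30,99,.06),'lip',W(45,308,.072),W(240,296,.072))
e,t=W(623,137,.018),W(637,298,.02); c=e+55/146*(t-e); y=np.arctan2(*(e-t)[1::-1]);print('B',e,t,c,y)
plan((c[0],c[1],.2,y),(c[0],c[1],.0745))
"
```

```text
A [ 0.614  -0.0404  0.074 ] [ 0.472  -0.0276  0.076 ] [ 0.56050685 -0.03557808  0.07475342] -0.08989788582422646
anvil front [0.609  0.1266 0.06  ] [ 0.5932 -0.0703  0.06  ] fence [ 0.6501 -0.0723  0.06  ] [0.6668 0.1245 0.06  ] lip [0.4759 0.134  0.072 ] [ 0.4687 -0.0689  0.072 ]
B [ 0.5696 -0.3895  0.018 ] [ 0.4244 -0.4045  0.02  ] [ 0.51490137 -0.39515068  0.01875342] 0.10294062445483419
now t 13.05 p [ 0.4707 -0.1874  0.3014] yaw -0.082 tilt [ 0.0002 -0.0003] F [0.5 0.4 0.3] op 0.597 ff 0.0
-> (np.float64(0.5149013698630137), np.float64(-0.39515068493150685), 0.2, np.float64(0.10294062445483419)) total [ 6.1  20.34 10.14] az -0.185 rows 6 each [1.02 3.39 1.69] dz -0.0308 (turn after shift)
-> (np.float64(0.5149013698630137), np.float64(-0.39515068493150685), 0.0745) total [ 0.   -0.   12.55] az -0.0 rows 4 each [ 0.   -0.    3.14] dz -0.0 (turn after shift)
```

Call:
jog_arm([
  {"fingers":0.4,"x":1.2,"y":4,"z":2,"ax":0,"ay":0,"az":0},
  {"fingers":0.4,"x":1.2,"y":4,"z":2,"ax":0,"ay":0,"az":0},
  {"fingers":0.4,"x":1.2,"y":4,"z":2,"ax":0,"ay":0,"az":0},
  {"fingers":0.4,"x":1.2,"y":4,"z":2,"ax":0,"ay":0,"az":0},
  {"fingers":0.4,"x":1.2,"y":4.3,"z":2,"ax":0,"ay":0,"az":0},
])

```text
time: 13.55
eef_pos: [0.5174, -0.3926, 0.2002]
tool_rot: [-3.139, 0.118, -0.001]
wrist_force: [0.8, -0.6, -0.0]
opening: 0.6
finger_force: 0.0
```

Call:
jog_arm([
  {"fingers":0.4,"x":0,"y":0,"z":2,"ax":0,"ay":0,"az":-0.1},
  {"fingers":0.4,"x":0,"y":0,"z":2,"ax":0,"ay":0,"az":-0.09},
  {"fingers":0.4,"x":0,"y":0,"z":2,"ax":0,"ay":0,"az":0},
  {"fingers":0.4,"x":0,"y":0,"z":0,"ax":0,"ay":0,"az":0},
  {"fingers":0.4,"x":0,"y":0,"z":0,"ax":0,"ay":0,"az":0},
])

```text
time: 14.05
eef_pos: [0.5168, -0.3917, 0.1413]
tool_rot: [-3.136, -0.178, 0.0]
wrist_force: [-0.1, 0.1, 0.6]
opening: 0.601
finger_force: 0.0
```

```bash
python3 - <<'E'
from h import *
s=snap('wrist','w7'); plan((.5148,-.395,.0745,.115))
im=s['pixels'].astype(int); 
# white blobs: find eye hole & shank around expected projection
m=((im.min(2)>120)&(im.max(2)-im.min(2)<30)).astype(np.uint8); m[300:]=0
n,l,st,ce=cv2.connectedComponentsWithStats(m)
for i in range(1,n):
    if st[i,4]>150: print(st[i],np.round(ce[i]))
print(proj('w7',(.5694,-.3885,.018)),proj('w7',(.5148,-.395,.02)))
E
```

```text
now t 14.1 p [ 0.5169 -0.3921  0.1422] yaw 0.114 tilt [ 0.0011 -0.0009] F [ 0.4 -0.3  0.2] op 0.599 ff 0.0
-> (0.5148, -0.395, 0.0745, 0.115) total [-0.24  0.26  6.77] az -0.001 rows 2 each [-0.12  0.13  3.38] dz -0.0007 (turn after shift)
[230   0  20  27 417] [240.  12.]
[499   0  13 128 938] [507.  75.]
[ 232  113   65  160 4694] [264. 178.]
[ 383  215  129   85 4362] [456. 257.]
[170 230  36  42 961] [186. 251.]
[307 230  36  42 932] [326. 251.]
[   0  234   78   66 2790] [ 43. 268.]
[ 163  274  186   26 3577] [260. 287.]
(np.float64(260.04744800449043), np.float64(145.46613533594217)) (np.float64(260.15058493527414), np.float64(217.0824444299798))
```

```bash
cat >> h.py <<'E'
def barfit(f,eye_guess,tail_guess,zc):
    """centre line from shank columns + eye blob centre, given rough pixels"""
    im=np.load(f'pics/{f}.npz')['px'].astype(int)
    m=((im.min(2)>110)&(im.max(2)-im.min(2)<35)).astype(np.uint8)
    n,l=cv2.connectedComponents(m); return m,l
E
python3 - <<'E'
from h import *
m,l=barfit('w7',0,0,0); k=l[200,262]; b=l==k
for v in (190,205,220,235,250,265): print(v,np.where(b[v])[0][[0,-1]])
rows=range(190,266,5); P=[pt('w7',np.where(b[v])[0].mean(),v,.02) for v in rows]; P=np.array(P)
a=np.polyfit(P[:,0],P[:,1],1); print('yaw',np.arctan(a[0]),'y at .5148',np.polyval(a,.5148),'y at eye .569',np.polyval(a,.569))
print('eye top row tip', pt('w7',264,113,.018),'eye',pt('w7',264.5,146,.018))
plan((.5148,np.polyval(a,.5148),.0745,np.arctan(a[0])))
E
```

```text
190 [254 275]
205 [254 274]
220 [254 274]
235 [254 274]
250 [254 273]
265 [254 273]
yaw 0.1153285205325343 y at .5148 -0.39800859874822503 y at eye .569 -0.3917299313982662
eye top row tip [ 0.5933 -0.3886  0.018 ] eye [ 0.5694 -0.3918  0.018 ]
now t 14.1 p [ 0.5169 -0.3921  0.1422] yaw 0.114 tilt [ 0.0011 -0.0009] F [ 0.4 -0.3  0.2] op 0.599 ff 0.0
-> (0.5148, np.float64(-0.39800859874822503), 0.0745, np.float64(0.1153285205325343)) total [-0.28  0.56  6.77] az -0.002 rows 2 each [-0.14  0.28  3.38] dz -0.0009 (turn after shift)
```

Call:
jog_arm([
  {"fingers":0.4,"x":-0.2,"y":0.5,"z":3,"ax":0,"ay":0,"az":0},
  {"fingers":0.4,"x":0,"y":0,"z":3,"ax":0,"ay":0,"az":0},
  {"fingers":0.4,"x":0,"y":0,"z":0,"ax":0,"ay":0,"az":0},
  {"fingers":0.4,"x":0,"y":0,"z":0,"ax":0,"ay":0,"az":0},
])

```text
time: 14.5
eef_pos: [0.5151, -0.3978, 0.0826]
tool_rot: [3.136, 0.177, 0.001]
wrist_force: [0.1, 0.0, 0.7]
opening: 0.599
finger_force: 0.0
```

Call:
jog_arm([
  {"fingers":0.4,"x":0,"y":0,"z":0.8,"ax":0,"ay":0,"az":0},
  {"fingers":0.4,"x":0,"y":0,"z":0,"ax":0,"ay":0,"az":0},
  {"fingers":1,"x":0,"y":0,"z":0,"ax":0,"ay":0,"az":0},
  {"fingers":1,"x":0,"y":0,"z":0,"ax":0,"ay":0,"az":0},
  {"fingers":1,"x":0,"y":0,"z":0,"ax":0,"ay":0,"az":0},
])

```text
time: 15.0
eef_pos: [0.5146, -0.3978, 0.0737]
tool_rot: [3.136, 0.177, 0.001]
wrist_force: [0.4, -0.0, 0.1]
opening: 0.39
finger_force: 0.0
```

Call:
jog_arm([
  {"fingers":1,"x":0,"y":0,"z":0,"ax":0,"ay":0,"az":0},
  {"fingers":1,"x":0,"y":0,"z":0,"ax":0,"ay":0,"az":0},
  {"fingers":1,"x":0,"y":0,"z":0,"ax":0,"ay":0,"az":0},
])

```text
time: 15.3
eef_pos: [0.5145, -0.3978, 0.0733]
tool_rot: [3.136, 0.177, 0.0]
wrist_force: [-0.3, -0.2, 0.6]
opening: 0.17
finger_force: 45.0
```

Call:
jog_arm([
  {"fingers":1,"x":0,"y":0,"z":-3,"ax":0,"ay":0,"az":0},
  {"fingers":1,"x":0,"y":0,"z":-4,"ax":0,"ay":0,"az":0},
  {"fingers":1,"x":0,"y":0,"z":-4,"ax":0,"ay":0,"az":0},
  {"fingers":1,"x":0,"y":0,"z":-3,"ax":0,"ay":0,"az":0},
  {"fingers":1,"x":0,"y":0,"z":0,"ax":0,"ay":0,"az":0},
])

```text
time: 15.8
eef_pos: [0.5158, -0.3989, 0.2181]
tool_rot: [3.13, 0.177, 0.009]
wrist_force: [0.7, -0.9, -2.1]
opening: 0.165
finger_force: 45.0
```

```bash
python3 -c "
from h import *
plan((.575,.095,.21,-.078))"
```

```text
now t 15.8 p [ 0.5158 -0.3989  0.2181] yaw 0.113 tilt [ 0.0063 -0.0062] F [ 0.7 -0.9 -2.1] op 0.165 ff 45.0
-> (0.575, 0.095, 0.21, -0.078) total [ 11.45 -48.41   0.81] az 0.191 rows 13 each [ 0.88 -3.72  0.06] dz 0.0147 (turn after shift)
```

Call:
jog_arm([
  {"fingers":1,"x":1,"y":-3.8,"z":0,"ax":0,"ay":0,"az":0},
  {"fingers":1,"x":1,"y":-3.8,"z":0,"ax":0,"ay":0,"az":0},
  {"fingers":1,"x":1,"y":-3.8,"z":0,"ax":0,"ay":0,"az":0},
  {"fingers":1,"x":1,"y":-3.8,"z":0,"ax":0,"ay":0,"az":0},
  {"fingers":1,"x":1,"y":-3.8,"z":0,"ax":0,"ay":0,"az":0},
])

```text
time: 16.3
eef_pos: [0.5419, -0.2014, 0.2111]
tool_rot: [-3.135, -0.176, 0.005]
wrist_force: [0.5, 0.9, -2.4]
opening: 0.166
finger_force: 45.0
```

Call:
jog_arm([
  {"fingers":1,"x":1,"y":-3.8,"z":0,"ax":0,"ay":0,"az":0},
  {"fingers":1,"x":1,"y":-3.8,"z":0,"ax":0,"ay":0,"az":0},
  {"fingers":1,"x":1,"y":-3.8,"z":0,"ax":0,"ay":0,"az":0.1},
  {"fingers":1,"x":0,"y":-3.8,"z":0,"ax":0,"ay":0,"az":0.09},
  {"fingers":1,"x":0,"y":0,"z":0,"ax":0,"ay":0,"az":0},
])

```text
time: 16.8
eef_pos: [0.558, -0.044, 0.2112]
tool_rot: [-3.137, 0.117, 0.007]
wrist_force: [-0.4, -0.5, -2.8]
opening: 0.168
finger_force: 45.0
```

```bash
python3 -c "
from h import *
plan((.577,.0955,.21,-.078))"
```

```text
now t 16.8 p [ 0.558  -0.044   0.2112] yaw -0.075 tilt [-0.0042  0.0024] F [-0.4 -0.5 -2.8] op 0.168 ff 45.0
-> (0.577, 0.0955, 0.21, -0.078) total [  0.85 -14.05   0.12] az 0.003 rows 4 each [ 0.21 -3.51  0.03] dz 0.0008 (turn after shift)
```

Call:
jog_arm([
  {"fingers":1,"x":0.2,"y":-3.5,"z":0,"ax":0,"ay":0,"az":0},
  {"fingers":1,"x":0.2,"y":-3.5,"z":0,"ax":0,"ay":0,"az":0},
  {"fingers":1,"x":0.2,"y":-3.5,"z":0,"ax":0,"ay":0,"az":0},
  {"fingers":1,"x":0.2,"y":-3.5,"z":0,"ax":0,"ay":0,"az":0},
  {"fingers":1,"x":0,"y":0,"z":0,"ax":0,"ay":0,"az":0},
])

```text
time: 17.3
eef_pos: [0.5776, 0.0936, 0.2114]
tool_rot: [-3.138, 0.114, 0.004]
wrist_force: [-0.6, 0.1, -3.3]
opening: 0.177
finger_force: 45.0
```

Call:
jog_arm([
  {"fingers":1,"x":0,"y":0,"z":3,"ax":0,"ay":0,"az":0},
  {"fingers":1,"x":0,"y":0,"z":1.5,"ax":0,"ay":0,"az":0},
  {"fingers":1,"x":0,"y":0,"z":0,"ax":0,"ay":0,"az":0},
  {"fingers":1,"x":0,"y":0,"z":0,"ax":0,"ay":0,"az":0},
])

```text
time: 17.7
eef_pos: [0.5779, 0.0895, 0.1676]
tool_rot: [3.139, -0.122, -0.002]
wrist_force: [0.0, 0.1, -2.8]
opening: 0.172
finger_force: 45.0
```

```bash
python3 -c "
from h import *
plan((.577,.0955,.1295,-.078)); snap('wrist','w8'); crop('w8',60,80,460,330,2,'w8v')"
```

```text
now t 17.7 p [0.5779 0.0895 0.1676] yaw -0.078 tilt [-0.0015 -0.0003] F [ 0.   0.1 -2.8] op 0.172 ff 45.0
-> (0.577, 0.0955, 0.1295, -0.078) total [-0.14 -0.59  3.81] az 0.0 rows 1 each [-0.14 -0.59  3.81] dz 0.0004 (turn after shift)
```

View pics/w8v.png

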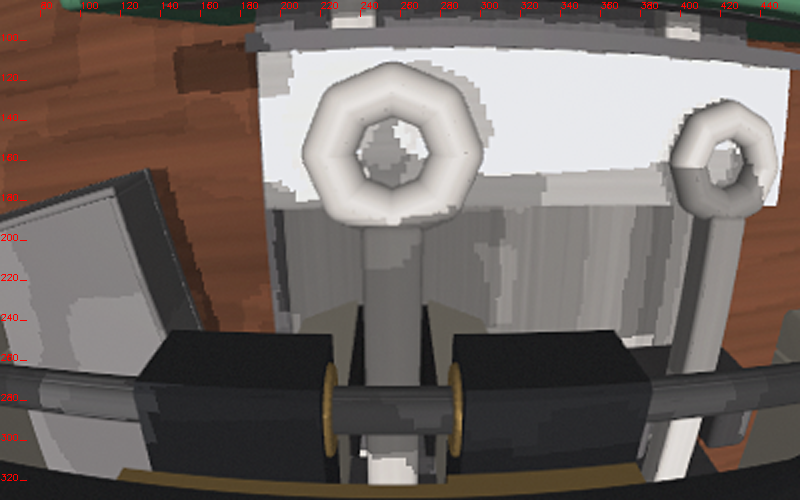

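Call:
jog_arm([
  {"fingers":1,"x":-0.1,"y":-0.6,"z":0,"ax":0,"ay":0,"az":0},
  {"fingers":1,"x":0,"y":0,"z":1,"ax":0,"ay":0,"az":0},
  {"fingers":1,"x":0,"y":0,"z":0.5,"ax":0,"ay":0,"az":0},
  {"fingers":1,"x":0,"y":0,"z":0,"ax":0,"ay":0,"az":0},
  {"fingers":1,"x":0,"y":0,"z":0,"ax":0,"ay":0,"az":0},
])

```text
time: 18.25
eef_pos: [0.5774, 0.0964, 0.1529]
tool_rot: [3.139, -0.121, -0.001]
wrist_force: [-0.5, -0.2, -2.8]
opening: 0.169
finger_force: 45.0
```

Call:
jog_arm([
  {"fingers":1,"x":-0.1,"y":0,"z":0.8,"ax":0,"ay":0,"az":0},
  {"fingers":1,"x":0,"y":0,"z":0.5,"ax":0,"ay":0,"az":0},
  {"fingers":1,"x":0,"y":0,"z":0.4,"ax":0,"ay":0,"az":0},
  {"fingers":1,"x":0,"y":0,"z":0,"ax":0,"ay":0,"az":0},
  {"fingers":1,"x":0,"y":0,"z":0,"ax":0,"ay":0,"az":0},
])

```text
time: 18.75
eef_pos: [0.5765, 0.0965, 0.1361]
tool_rot: [3.139, -0.121, -0.0]
wrist_force: [0.7, 0.6, -2.2]
opening: 0.167
finger_force: 45.0
```

Call:
jog_arm([
  {"fingers":1,"x":0,"y":0,"z":0.4,"ax":0,"ay":0,"az":0},
  {"fingers":1,"x":0,"y":0,"z":0.2,"ax":0,"ay":0,"az":0},
  {"fingers":1,"x":0,"y":0,"z":0,"ax":0,"ay":0,"az":0},
  {"fingers":1,"x":0,"y":0,"z":0,"ax":0,"ay":0,"az":0},
])

```text
time: 19.15
eef_pos: [0.5765, 0.0965, 0.1302]
tool_rot: [3.139, -0.121, -0.0]
wrist_force: [-0.3, 0.1, -1.7]
opening: 0.167
finger_force: 45.0
```

Call:
jog_arm([
  {"fingers":0.55,"x":0,"y":0,"z":0,"ax":0,"ay":0,"az":0},
  {"fingers":0.55,"x":0,"y":0,"z":0,"ax":0,"ay":0,"az":0},
  {"fingers":0.55,"x":0,"y":0,"z":0,"ax":0,"ay":0,"az":0},
  {"fingers":0.55,"x":0,"y":0,"z":0,"ax":0,"ay":0,"az":0},
])

```text
time: 19.55
eef_pos: [0.5767, 0.0965, 0.1305]
tool_rot: [3.139, -0.121, 0.001]
wrist_force: [-0.1, 0.2, -1.1]
opening: 0.435
finger_force: 0.0
```

Call:
jog_arm([
  {"fingers":0.55,"x":0,"y":0,"z":-2,"ax":0,"ay":0,"az":0},
  {"fingers":0.55,"x":0,"y":0,"z":-3,"ax":0,"ay":0,"az":0},
  {"fingers":0.55,"x":0,"y":0,"z":-4,"ax":0,"ay":0,"az":0},
  {"fingers":1,"x":-3,"y":1.5,"z":-3,"ax":0,"ay":0,"az":0},
  {"fingers":1,"x":-4,"y":2,"z":-3,"ax":0,"ay":0,"az":0},
])

```text
time: 20.05
eef_pos: [0.507, 0.0681, 0.2795]
tool_rot: [3.139, -0.12, 0.003]
wrist_force: [-0.5, -0.8, 0.0]
opening: 0.323
finger_force: 0.0
```

Call:
jog_arm([
  {"fingers":1,"x":-4,"y":2,"z":0,"ax":0,"ay":0,"az":0},
  {"fingers":1,"x":-4,"y":1,"z":0,"ax":0,"ay":0,"az":0},
  {"fingers":1,"x":-2,"y":0,"z":0,"ax":0,"ay":0,"az":0},
  {"fingers":1,"x":0,"y":0,"z":0,"ax":0,"ay":0,"az":0},
])

```text
time: 20.45
eef_pos: [0.4028, 0.046, 0.2786]
tool_rot: [3.139, -0.122, 0.0]
wrist_force: [0.4, 0.2, 0.6]
opening: 0.013
finger_force: 0.0
```

```bash
python3 -c "
from h import *
plan((.402,.046,.155,-.078)); snap('wrist','w9')
im=cv2.resize(cv2.imread('pics/w9.png'),(800,600),interpolation=cv2.INTER_CUBIC); cv2.imwrite('pics/w9v.png',im)"
```

```text
now t 20.45 p [0.4028 0.046  0.2786] yaw -0.078 tilt [ 0.0001 -0.0001] F [0.4 0.2 0.6] op 0.013 ff 0.0
-> (0.402, 0.046, 0.155, -0.078) total [-8.000e-02  1.000e-02  1.236e+01] az 0.0 rows 4 each [-0.02  0.    3.09] dz 0.0001 (turn after shift)
```

View pics/w9v.png

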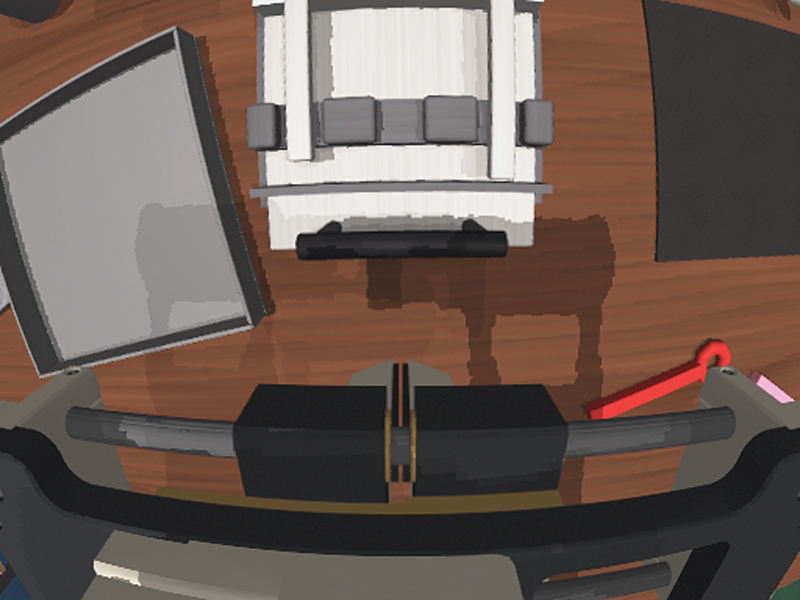

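```bash
python3 -c "
from h import *
W=lambda u,v,z:pt('w9',(u+.5)*.64-.5,(v+.5)*.64-.5,z)
print('A tail',W(503,180,.06),W(503,170,.076),'B tail',W(300,161,.06),W(300,150,.076),'lip top',W(255,188,.072),W(548,186,.072),W(400,190,.072))
print('handle',W(297,246,.11),W(507,244,.11))
print('saddle front top',W(350,140,.078),W(263,147,.078),W(537,144,.078))
d=np.load('pics/w8.npz'); 
V=lambda u,v,z:pt('w8',60+(u+.5)/2-.5,80+(v+.5)/2-.5,z)
print('A eye in w8',V(725,158,.074),'B eye',V(393,150,.1676-.0613+.006),'fence',V(260,55,.06),V(785,68,.06),'front',V(545,205,.06),V(265,208,.06))
s=snap('top','t9'); m=None
"
```

```text
A tail [ 0.4707 -0.0284  0.06  ] [ 0.4779 -0.0252  0.076 ] B tail [0.4941 0.1063 0.06  ] [0.5006 0.1022 0.076 ] lip top [0.4798 0.136  0.072 ] [ 0.4663 -0.0564  0.072 ] [0.4686 0.0412 0.072 ]
handle [0.4439 0.1029 0.11  ] [ 0.4358 -0.0183  0.11  ]
saddle front top [0.5032 0.0697 0.078 ] [0.5057 0.1258 0.078 ] [ 0.4941 -0.0482  0.078 ]
A eye in w8 [ 0.6194 -0.0315  0.074 ] B eye [0.6346 0.0852 0.1123] fence [0.6625 0.1278 0.06  ] [ 0.6515 -0.0687  0.06  ] front [0.6027 0.0334 0.06  ] [0.6092 0.1324 0.06  ]
```

```bash
python3 -c "
from h import *
snap('scene','s9')
c=proj('s9',(.56,.03,.06)); print(c); u,v=int(c[0]),int(c[1])
crop('s9',u-60,v-45,u+60,v+45,6,'s9v')"
```

```text
(np.float64(271.4084929491742), np.float64(204.54169182599932))
```

View pics/s9v.png

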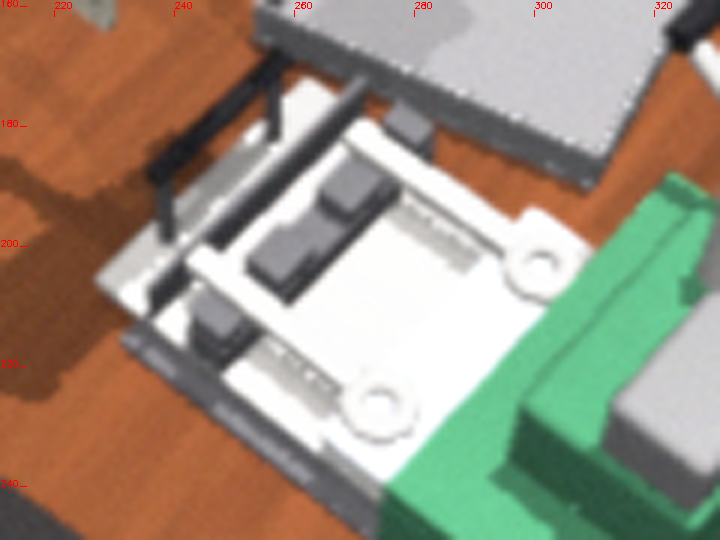

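```bash
python3 -c "
from h import *
V=lambda u,v,z:pt('s9',211+(u+.5)/6-.5,159+(v+.5)/6-.5,z)
ea,eb=V(381,402,.074),V(542,262,.074); ta,tb=V(197,258,.076),V(355,130,.076)
print(ea,ta,eb,tb)
x=np.array([np.cos(.078),-np.sin(.078),0]); print('along press: eyeB-eyeA',(eb-ea)@x,'tailB-tailA',(tb-ta)@x)
print('saddle notch corner diffs: lip ends',V(365,88,.072),V(152,290,.072))"
```

```text
[ 0.6205 -0.0387  0.074 ] [ 0.4793 -0.0288  0.076 ] [0.6418 0.0947 0.074 ] [0.4992 0.1019 0.076 ]
along press: eyeB-eyeA 0.01084058590789014 tailB-tailA 0.009655229065668382
saddle notch corner diffs: lip ends [0.484  0.1335 0.072 ] [ 0.4704 -0.0603  0.072 ]
```

Call:
jog_arm([
  {"fingers":1,"x":0,"y":0,"z":4,"ax":0,"ay":0,"az":0},
  {"fingers":1,"x":0,"y":0,"z":4,"ax":0,"ay":0,"az":0},
  {"fingers":1,"x":0,"y":0,"z":3,"ax":0,"ay":0,"az":0},
  {"fingers":1,"x":0,"y":0,"z":1,"ax":0,"ay":0,"az":0},
  {"fingers":1,"x":0,"y":0,"z":0,"ax":0,"ay":0,"az":0},
])

```text
time: 21.1
eef_pos: [0.4053, 0.046, 0.157]
tool_rot: [-3.139, 0.121, 0.005]
wrist_force: [0.6, -0.7, 0.1]
opening: 0.005
finger_force: 0.0
```

Call:
jog_arm([
  {"fingers":1,"x":0.5,"y":0,"z":0,"ax":0,"ay":0,"az":0},
  {"fingers":1,"x":0.5,"y":0,"z":0,"ax":0,"ay":0,"az":0},
  {"fingers":1,"x":0.5,"y":0,"z":0,"ax":0,"ay":0,"az":0},
  {"fingers":1,"x":0.5,"y":0,"z":0,"ax":0,"ay":0,"az":0},
])

```text
time: 21.5
eef_pos: [0.425, 0.0445, 0.1587]
tool_rot: [3.139, -0.121, -0.001]
wrist_force: [-2.9, 0.1, 2.4]
opening: 0.005
finger_force: 1.8
```

Call:
jog_arm([
  {"fingers":1,"x":0.5,"y":0,"z":0,"ax":0,"ay":0,"az":0},
  {"fingers":1,"x":0.5,"y":0,"z":0,"ax":0,"ay":0,"az":0},
  {"fingers":1,"x":0.5,"y":0,"z":0,"ax":0,"ay":0,"az":0},
  {"fingers":1,"x":0.5,"y":0,"z":0,"ax":0,"ay":0,"az":0},
])

```text
time: 21.9
eef_pos: [0.4452, 0.043, 0.158]
tool_rot: [-3.139, 0.121, 0.0]
wrist_force: [-3.3, 1.4, 2.2]
opening: 0.006
finger_force: 1.7
```

Call:
jog_arm([
  {"fingers":1,"x":0.6,"y":0,"z":0,"ax":0,"ay":0,"az":0},
  {"fingers":1,"x":0.6,"y":0,"z":0,"ax":0,"ay":0,"az":0},
  {"fingers":1,"x":0.6,"y":0,"z":0,"ax":0,"ay":0,"az":0},
  {"fingers":1,"x":0.6,"y":0,"z":0,"ax":0,"ay":0,"az":0},
  {"fingers":1,"x":0.6,"y":0,"z":0,"ax":0,"ay":0,"az":0},
])

```text
time: 22.4
eef_pos: [0.4752, 0.0407, 0.1579]
tool_rot: [-3.139, 0.121, 0.001]
wrist_force: [-3.7, 2.6, 1.8]
opening: 0.007
finger_force: 1.7
```

Call:
jog_arm([
  {"fingers":1,"x":0.6,"y":0,"z":0,"ax":0,"ay":0,"az":0},
  {"fingers":1,"x":0.6,"y":0,"z":0,"ax":0,"ay":0,"az":0},
  {"fingers":1,"x":0.6,"y":0,"z":0,"ax":0,"ay":0,"az":0},
  {"fingers":1,"x":0.6,"y":0,"z":0,"ax":0,"ay":0,"az":0},
  {"fingers":1,"x":0.6,"y":0,"z":0,"ax":0,"ay":0,"az":0},
])

```text
time: 22.9
eef_pos: [0.5051, 0.0383, 0.158]
tool_rot: [3.139, -0.121, -0.0]
wrist_force: [-3.5, 3.1, -0.7]
opening: 0.0
finger_force: 1.7
```

Call:
jog_arm([
  {"fingers":1,"x":0.6,"y":0,"z":0,"ax":0,"ay":0,"az":0},
  {"fingers":1,"x":0.6,"y":0,"z":0,"ax":0,"ay":0,"az":0},
  {"fingers":1,"x":0.6,"y":0,"z":0,"ax":0,"ay":0,"az":0},
])

```text
time: 23.2
eef_pos: [0.5231, 0.0369, 0.158]
tool_rot: [3.139, -0.121, -0.0]
wrist_force: [-2.7, 2.0, -0.5]
opening: -0.002
finger_force: 1.7
```

Call:
jog_arm([
  {"fingers":1,"x":0.5,"y":0,"z":0,"ax":0,"ay":0,"az":0},
  {"fingers":1,"x":0.5,"y":0,"z":0,"ax":0,"ay":0,"az":0},
  {"fingers":1,"x":0.4,"y":0,"z":0,"ax":0,"ay":0,"az":0},
  {"fingers":1,"x":0.3,"y":0,"z":0,"ax":0,"ay":0,"az":0},
])

```text
time: 23.6
eef_pos: [0.5371, 0.0358, 0.1579]
tool_rot: [3.139, -0.12, -0.012]
wrist_force: [-22.1, 2.4, 15.1]
opening: 0.006
finger_force: 11.1
```

Call:
jog_arm([
  {"fingers":1,"x":0.3,"y":0,"z":0,"ax":0,"ay":0,"az":0},
  {"fingers":1,"x":0.3,"y":0,"z":0,"ax":0,"ay":0,"az":0},
])

```text
time: 23.8
eef_pos: [0.5379, 0.0358, 0.1579]
tool_rot: [3.139, -0.119, -0.032]
wrist_force: [-42.9, 1.8, 32.3]
opening: 0.005
finger_force: 21.9
```

Call:
jog_arm([
  {"fingers":1,"x":-1.5,"y":0,"z":0,"ax":0,"ay":0,"az":0},
  {"fingers":1,"x":-1.5,"y":0,"z":0,"ax":0,"ay":0,"az":0},
  {"fingers":1,"x":0,"y":0,"z":-4,"ax":0,"ay":0,"az":0},
  {"fingers":1,"x":0,"y":0,"z":-4,"ax":0,"ay":0,"az":0},
  {"fingers":1,"x":0,"y":0,"z":-4,"ax":0,"ay":0,"az":0},
])

```text
time: 24.3
eef_pos: [0.5165, 0.0369, 0.2802]
tool_rot: [3.138, -0.122, 0.005]
wrist_force: [-0.1, -0.1, 0.5]
opening: 0.005
finger_force: 0.0
```

Call:
jog_arm([
  {"fingers":1,"x":0,"y":-2,"z":-4,"ax":0,"ay":0,"az":0},
  {"fingers":1,"x":0,"y":-4,"z":-4,"ax":0,"ay":0,"az":0},
  {"fingers":1,"x":0,"y":-4,"z":-3,"ax":0,"ay":0,"az":0},
  {"fingers":1,"x":0,"y":-4,"z":0,"ax":0,"ay":0,"az":0},
  {"fingers":1,"x":0,"y":0,"z":0,"ax":0,"ay":0,"az":0},
])

```text
time: 24.8
eef_pos: [0.5269, 0.1761, 0.3849]
tool_rot: [-3.138, 0.115, -0.008]
wrist_force: [0.4, -0.4, -1.7]
opening: 0.005
finger_force: 0.0
```

```bash
python3 - <<'E'
from h import *
plan(); s=snap('wrist','w10'); snap('scene','s10')
im=cv2.imread('pics/w10.png'); q=proj('w10',(.668,.199,.243)); print('proj w10',q)
s=cv2.imread('pics/s10.png'); c=proj('s10',(.668,.199,.243)); print(c)
a=cv2.resize(im,(512,384)); u,v=int(c[0]),int(c[1])
b=cv2.resize(s[v-30:v+30,u-25:u+25],None,fx=5.6,fy=6.4,interpolation=cv2.INTER_CUBIC)[:384]; print(u,v,a.shape,b.shape)
cv2.imwrite('pics/w10v.png',np.hstack([a,b]))
E
```

```text
now t 24.8 p [0.5269 0.1761 0.3849] yaw -0.073 tilt [0.0053 0.0017] F [ 0.4 -0.4 -1.7] op 0.005 ff 0.0
proj w10 (np.float64(214.09187221774346), np.float64(36.44935760358791))
(np.float64(331.0955455190415), np.float64(158.3162679834774))
331 158 (384, 512, 3) (384, 280, 3)
```

View pics/w10v.png

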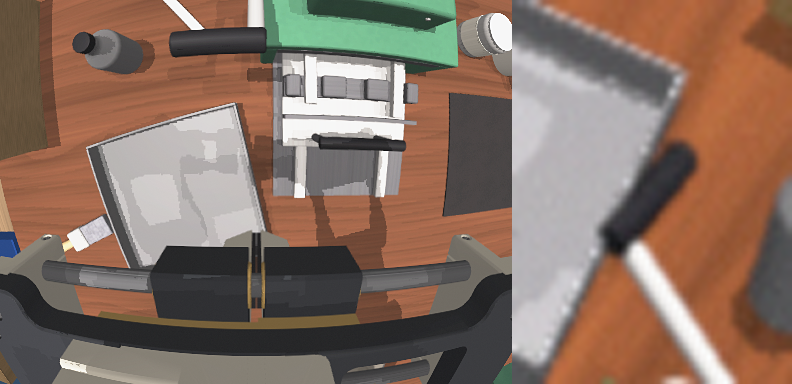

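```bash
python3 - <<'E'
from h import *
print(pt('w10',217.5,40.5,.243),pt('s10',330.3,158.9,.243),'ends',pt('w10',169,43,.243),pt('w10',266,40,.243))
o1,d1=ray('w10',217.5,40.5);o2,d2=ray('s10',330.3,158.9)
t=np.linalg.lstsq(np.c_[d1,-d2],o2-o1,rcond=None)[0]; print(o1+d1*t[0],o2+d2*t[1])
plan((.665,.203,.345,-.078),(.665,.203,.325))
E
```

```text
[0.6643 0.1966 0.243 ] [0.6672 0.1953 0.243 ] ends [0.6679 0.2357 0.243 ] [0.6613 0.159  0.243 ]
[0.6651639  0.19695964 0.23934098] [0.66634772 0.19785701 0.2397272 ]
now t 24.9 p [0.5265 0.1727 0.3835] yaw -0.076 tilt [ 0.0017 -0.0008] F [-0.5 -0.9 -0.6] op 0.006 ff 0.0
-> (0.665, 0.203, 0.345, -0.078) total [13.58 -4.07  3.85] az 0.002 rows 4 each [ 3.39 -1.02  0.96] dz 0.0006 (turn after shift)
-> (0.665, 0.203, 0.325) total [ 0. -0.  2.] az -0.0 rows 1 each [ 0. -0.  2.] dz -0.0 (turn after shift)
```

Call:
jog_arm([
  {"fingers":1,"x":3.4,"y":-0.9,"z":0,"ax":0,"ay":0,"az":0},
  {"fingers":1,"x":3.4,"y":-0.9,"z":0,"ax":0,"ay":0,"az":0},
  {"fingers":1,"x":3.4,"y":-0.9,"z":1,"ax":0,"ay":0,"az":0},
  {"fingers":1,"x":3,"y":-0.9,"z":2,"ax":0,"ay":0,"az":0},
  {"fingers":1,"x":0,"y":0,"z":0,"ax":0,"ay":0,"az":0},
])

```text
time: 25.4
eef_pos: [0.663, 0.196, 0.3466]
tool_rot: [3.136, -0.126, -0.012]
wrist_force: [-0.9, 0.1, -1.8]
opening: 0.006
finger_force: 0.0
```

Call:
jog_arm([
  {"fingers":1,"x":0,"y":0,"z":0,"ax":0,"ay":0,"az":0},
  {"fingers":1,"x":0,"y":0,"z":0,"ax":0,"ay":0,"az":0},
])

```text
time: 25.6
eef_pos: [0.6603, 0.197, 0.3547]
tool_rot: [-3.139, 0.123, -0.003]
wrist_force: [0.4, -0.5, -0.3]
opening: 0.008
finger_force: 0.0
```

```bash
python3 -c "
from h import *
plan((.661,.198,.318),(.643,.198,.25),(.643,.198,.226))"
```

```text
now t 25.6 p [0.6603 0.197  0.3547] yaw -0.078 tilt [ 0.0017 -0.0001] F [ 0.4 -0.5 -0.3] op 0.008 ff 0.0
-> (0.661, 0.198, 0.318) total [ 0.06 -0.1   3.67] az -0.0 rows 1 each [ 0.06 -0.1   3.67] dz -0.0 (turn after shift)
-> (0.643, 0.198, 0.25) total [-1.79  0.14  6.8 ] az -0.0 rows 2 each [-0.9   0.07  3.4 ] dz -0.0 (turn after shift)
-> (0.643, 0.198, 0.226) total [ 0.  -0.   2.4] az -0.0 rows 1 each [ 0.  -0.   2.4] dz -0.0 (turn after shift)
```

Call:
jog_arm([
  {"fingers":1,"x":0,"y":0,"z":1.5,"ax":0,"ay":0,"az":0},
  {"fingers":1,"x":0,"y":0,"z":1.5,"ax":0,"ay":0,"az":0},
  {"fingers":1,"x":-0.1,"y":0,"z":1,"ax":0,"ay":0,"az":0},
  {"fingers":1,"x":-0.2,"y":0,"z":0.5,"ax":0,"ay":0,"az":0},
  {"fingers":1,"x":0,"y":0,"z":0,"ax":0,"ay":0,"az":0},
])

```text
time: 26.1
eef_pos: [0.6566, 0.1982, 0.3097]
tool_rot: [3.139, -0.121, 0.001]
wrist_force: [-3.0, -1.0, 4.2]
opening: 0.006
finger_force: 2.2
```

Call:
jog_arm([
  {"fingers":1,"x":-0.4,"y":0,"z":1,"ax":0,"ay":0,"az":0},
  {"fingers":1,"x":-0.4,"y":0,"z":1,"ax":0,"ay":0,"az":0},
  {"fingers":1,"x":-0.3,"y":0,"z":1,"ax":0,"ay":0,"az":0},
  {"fingers":1,"x":-0.2,"y":0,"z":1,"ax":0,"ay":0,"az":0},
  {"fingers":1,"x":0,"y":0,"z":0,"ax":0,"ay":0,"az":0},
])

```text
time: 26.6
eef_pos: [0.6439, 0.1996, 0.269]
tool_rot: [-3.139, 0.121, 0.0]
wrist_force: [-5.3, 0.6, 5.9]
opening: 0.002
finger_force: 3.2
```

Call:
jog_arm([
  {"fingers":1,"x":0,"y":0,"z":1,"ax":0,"ay":0,"az":0},
  {"fingers":1,"x":0,"y":0,"z":1,"ax":0,"ay":0,"az":0},
  {"fingers":1,"x":0,"y":0,"z":1,"ax":0,"ay":0,"az":0},
  {"fingers":1,"x":0,"y":0,"z":0.6,"ax":0,"ay":0,"az":0},
  {"fingers":1,"x":0,"y":0,"z":0,"ax":0,"ay":0,"az":0},
])

```text
time: 27.1
eef_pos: [0.6444, 0.1997, 0.2336]
tool_rot: [-3.139, 0.121, -0.001]
wrist_force: [-4.6, -0.4, 7.5]
opening: 0.005
finger_force: 3.8
```

Call:
jog_arm([
  {"fingers":1,"x":0,"y":0,"z":0.4,"ax":0,"ay":0,"az":0},
  {"fingers":1,"x":0,"y":0,"z":0,"ax":0,"ay":0,"az":0},
])

```text
time: 27.3
eef_pos: [0.6447, 0.1997, 0.2302]
tool_rot: [-3.138, 0.121, -0.003]
wrist_force: [-4.8, 1.4, 7.8]
opening: 0.004
finger_force: 3.9
```

Call:
jog_arm([
  {"fingers":1,"x":0,"y":0,"z":0.4,"ax":0,"ay":0,"az":0},
  {"fingers":1,"x":0,"y":0,"z":0.3,"ax":0,"ay":0,"az":0},
  {"fingers":1,"x":0,"y":0,"z":0,"ax":0,"ay":0,"az":0},
  {"fingers":1,"x":0,"y":0,"z":0,"ax":0,"ay":0,"az":0},
])

```text
time: 27.7
eef_pos: [0.6449, 0.1996, 0.2263]
tool_rot: [-3.138, 0.121, -0.008]
wrist_force: [-8.7, -0.9, 19.4]
opening: 0.001
finger_force: 9.6
```

Call:
jog_arm([
  {"fingers":1,"x":0,"y":0,"z":0.2,"ax":0,"ay":0,"az":0},
  {"fingers":1,"x":0,"y":0,"z":0,"ax":0,"ay":0,"az":0},
  {"fingers":1,"x":0,"y":0,"z":0,"ax":0,"ay":0,"az":0},
])

```text
time: 28.0
eef_pos: [0.6449, 0.1997, 0.2259]
tool_rot: [-3.138, 0.121, -0.01]
wrist_force: [-11.1, -1.5, 27.1]
opening: 0.01
finger_force: 13.1
```

Call:
jog_arm([
  {"fingers":1,"x":0,"y":0,"z":-1.5,"ax":0,"ay":0,"az":0},
  {"fingers":1,"x":0,"y":0,"z":-2,"ax":0,"ay":0,"az":0},
  {"fingers":1,"x":0,"y":0,"z":-2.5,"ax":0,"ay":0,"az":0},
  {"fingers":1,"x":0,"y":0,"z":-2.5,"ax":0,"ay":0,"az":0},
  {"fingers":1,"x":0,"y":0,"z":-2.5,"ax":0,"ay":0,"az":0},
])

```text
time: 28.5
eef_pos: [0.645, 0.1992, 0.3316]
tool_rot: [-3.139, 0.122, -0.005]
wrist_force: [-1.2, -0.2, -0.3]
opening: 0.002
finger_force: 0.0
```

Call:
jog_arm([
  {"fingers":1,"x":0,"y":0,"z":-2.5,"ax":0,"ay":0,"az":0},
  {"fingers":1,"x":0,"y":0,"z":-2.5,"ax":0,"ay":0,"az":0},
  {"fingers":1,"x":-2,"y":3,"z":0,"ax":0,"ay":0,"az":0},
  {"fingers":1,"x":-2,"y":4,"z":0,"ax":0,"ay":0,"az":0},
  {"fingers":1,"x":-2,"y":4,"z":0,"ax":0,"ay":0,"az":0},
])

```text
time: 29.0
eef_pos: [0.5757, 0.0934, 0.3801]
tool_rot: [3.139, -0.119, 0.004]
wrist_force: [1.0, -0.8, 1.4]
opening: 0.005
finger_force: 0.0
```

Call:
jog_arm([
  {"fingers":1,"x":-1,"y":4,"z":0,"ax":0,"ay":0,"az":0},
  {"fingers":1,"x":0,"y":2,"z":0,"ax":0,"ay":0,"az":0},
  {"fingers":1,"x":0,"y":0,"z":0,"ax":0,"ay":0,"az":0},
  {"fingers":1,"x":0,"y":0,"z":0,"ax":0,"ay":0,"az":0},
])

```text
time: 29.4
eef_pos: [0.562, 0.0351, 0.3802]
tool_rot: [-3.139, 0.123, -0.003]
wrist_force: [-0.0, 0.4, -0.1]
opening: 0.007
finger_force: 0.0
```

```bash
python3 - <<'E'
from h import *
snap('wrist','w11')
plan((.586,.032,.158,-.078))
for n,P in {'handle':(.557,.0337,.11),'hL':(.5617,.0935,.11),'hR':(.5523,-.026,.11)}.items(): print(n,proj('w11',P))
# dark pixels = handle
im=np.load('pics/w11.npz')['px'].astype(int); m=(im.max(2)<60).astype(np.uint8)
n,l,st,ce=cv2.connectedComponentsWithStats(m)
for i in range(1,n):
    if st[i,4]>100 and st[i,1]<290: print(st[i],np.round(ce[i]))
snap('scene','s11'); im=np.load('pics/s11.npz')['px'].astype(int)
w=im[145:175,315:345]; ys,xs=np.where(w.max(2)<70); print('lever grip dark centre',315+xs.mean(),145+ys.mean(),len(xs))
im=np.load('pics/s10.npz')['px'].astype(int); w=im[145:175,315:345]; ys,xs=np.where(w.max(2)<70); print('before',315+xs.mean(),145+ys.mean(),len(xs))
E
```

```text
now t 29.45 p [0.562  0.0357 0.3798] yaw -0.077 tilt [0.0014 0.0002] F [-0.3  0.  -0.1] op 0.005 ff 0.0
-> (0.586, 0.032, 0.158, -0.078) total [ 2.42  0.19 22.18] az 0.001 rows 6 each [0.4  0.03 3.7 ] dz 0.0001 (turn after shift)
handle (np.float64(257.4911234581713), np.float64(175.97286723315426))
hL (np.float64(209.9811448533812), np.float64(176.12448393873458))
hR (np.float64(304.8339739811462), np.float64(176.1677601569021))
[  5  85  12  19 130] [12. 94.]
[  30   94   74   33 1069] [ 70. 110.]
[ 209  162   95   22 1039] [259. 176.]
[252 233   4  41 135] [253. 254.]
[257 233   4  40 152] [258. 253.]
[ 144  246  105   76 6422] [202. 283.]
[ 264  246   98   30 2549] [309. 261.]
[    0   273   512    83 13340] [258. 327.]
lever grip dark centre 329.9811320754717 158.45283018867926 106
before 329.8942307692308 158.55769230769232 104
```

Call:
jog_arm([
  {"fingers":1,"x":2.4,"y":0.2,"z":3,"ax":0,"ay":0,"az":0},
  {"fingers":1,"x":0,"y":0,"z":4,"ax":0,"ay":0,"az":0},
  {"fingers":1,"x":0,"y":0,"z":4,"ax":0,"ay":0,"az":0},
  {"fingers":1,"x":0,"y":0,"z":4,"ax":0,"ay":0,"az":0},
  {"fingers":1,"x":0,"y":0,"z":3,"ax":0,"ay":0,"az":0},
])

```text
time: 30.0
eef_pos: [0.5848, 0.0328, 0.1966]
tool_rot: [-3.139, 0.118, 0.004]
wrist_force: [-0.1, -0.8, -0.1]
opening: 0.001
finger_force: 0.0
```

Call:
jog_arm([
  {"fingers":1,"x":0,"y":0,"z":2,"ax":0,"ay":0,"az":0},
  {"fingers":1,"x":0,"y":0,"z":2,"ax":0,"ay":0,"az":0},
  {"fingers":1,"x":0,"y":0,"z":0,"ax":0,"ay":0,"az":0},
  {"fingers":1,"x":0,"y":0,"z":0,"ax":0,"ay":0,"az":0},
])

```text
time: 30.4
eef_pos: [0.5857, 0.0322, 0.1596]
tool_rot: [3.139, -0.119, -0.0]
wrist_force: [0.1, 0.9, -0.3]
opening: 0.002
finger_force: 0.0
```

Call:
jog_arm([
  {"fingers":1,"x":-0.5,"y":0,"z":0,"ax":0,"ay":0,"az":0},
  {"fingers":1,"x":-0.5,"y":0,"z":0,"ax":0,"ay":0,"az":0},
  {"fingers":1,"x":-0.5,"y":0,"z":0,"ax":0,"ay":0,"az":0},
  {"fingers":1,"x":-0.5,"y":0,"z":0,"ax":0,"ay":0,"az":0},
])

```text
time: 30.8
eef_pos: [0.566, 0.0329, 0.1605]
tool_rot: [3.139, -0.121, 0.006]
wrist_force: [3.5, 0.8, 2.0]
opening: 0.007
finger_force: 1.7
```

Call:
jog_arm([
  {"fingers":1,"x":-0.6,"y":0,"z":0,"ax":0,"ay":0,"az":0},
  {"fingers":1,"x":-0.6,"y":0,"z":0,"ax":0,"ay":0,"az":0},
  {"fingers":1,"x":-0.6,"y":0,"z":0,"ax":0,"ay":0,"az":0},
  {"fingers":1,"x":-0.6,"y":0,"z":0,"ax":0,"ay":0,"az":0},
  {"fingers":1,"x":-0.6,"y":0,"z":0,"ax":0,"ay":0,"az":0},
])

```text
time: 31.3
eef_pos: [0.5351, 0.0351, 0.1595]
tool_rot: [3.139, -0.121, 0.0]
wrist_force: [2.7, -0.9, 2.8]
opening: 0.01
finger_force: 1.7
```

Call:
jog_arm([
  {"fingers":1,"x":-0.6,"y":0,"z":0,"ax":0,"ay":0,"az":0},
  {"fingers":1,"x":-0.6,"y":0,"z":0,"ax":0,"ay":0,"az":0},
  {"fingers":1,"x":-0.6,"y":0,"z":0,"ax":0,"ay":0,"az":0},
  {"fingers":1,"x":-0.6,"y":0,"z":0,"ax":0,"ay":0,"az":0},
  {"fingers":1,"x":-0.6,"y":0,"z":0,"ax":0,"ay":0,"az":0},
])

```text
time: 31.8
eef_pos: [0.505, 0.0375, 0.1593]
tool_rot: [3.139, -0.121, -0.0]
wrist_force: [3.4, -3.0, 0.3]
opening: 0.005
finger_force: 1.7
```

Call:
jog_arm([
  {"fingers":1,"x":-0.6,"y":0,"z":0,"ax":0,"ay":0,"az":0},
  {"fingers":1,"x":-0.6,"y":0,"z":0,"ax":0,"ay":0,"az":0},
  {"fingers":1,"x":-0.6,"y":0,"z":0,"ax":0,"ay":0,"az":0},
  {"fingers":1,"x":-0.6,"y":0,"z":0,"ax":0,"ay":0,"az":0},
  {"fingers":1,"x":-0.6,"y":0,"z":0,"ax":0,"ay":0,"az":0},
])

```text
time: 32.3
eef_pos: [0.4751, 0.0399, 0.1593]
tool_rot: [3.139, -0.121, -0.0]
wrist_force: [3.7, -3.6, -0.6]
opening: 0.007
finger_force: 1.7
```

Call:
jog_arm([
  {"fingers":1,"x":-0.5,"y":0,"z":0,"ax":0,"ay":0,"az":0},
  {"fingers":1,"x":-0.5,"y":0,"z":0,"ax":0,"ay":0,"az":0},
  {"fingers":1,"x":-0.4,"y":0,"z":0,"ax":0,"ay":0,"az":0},
  {"fingers":1,"x":-0.4,"y":0,"z":0,"ax":0,"ay":0,"az":0},
  {"fingers":1,"x":-0.3,"y":0,"z":0,"ax":0,"ay":0,"az":0},
])

```text
time: 32.8
eef_pos: [0.4544, 0.0415, 0.1594]
tool_rot: [3.139, -0.121, -0.0]
wrist_force: [4.4, -3.4, -0.6]
opening: 0.004
finger_force: 3.3
```

Near the stop; one more small pull.

Call:
jog_arm([
  {"fingers":1,"x":-0.3,"y":0,"z":0,"ax":0,"ay":0,"az":0},
  {"fingers":1,"x":-0.3,"y":0,"z":0,"ax":0,"ay":0,"az":0},
  {"fingers":1,"x":-0.2,"y":0,"z":0,"ax":0,"ay":0,"az":0},
  {"fingers":1,"x":0,"y":0,"z":0,"ax":0,"ay":0,"az":0},
])

```text
time: 33.2
eef_pos: [0.4533, 0.0417, 0.1606]
tool_rot: [3.139, -0.122, 0.027]
wrist_force: [25.4, -2.4, -16.2]
opening: 0.007
finger_force: 12.4
```

Call:
jog_arm([
  {"fingers":1,"x":1,"y":0,"z":0,"ax":0,"ay":0,"az":0},
  {"fingers":1,"x":1,"y":0,"z":0,"ax":0,"ay":0,"az":0},
  {"fingers":1,"x":0.3,"y":0,"z":-2,"ax":0,"ay":0,"az":0},
  {"fingers":1,"x":0,"y":0,"z":-4,"ax":0,"ay":0,"az":0},
  {"fingers":1,"x":0,"y":0,"z":-4,"ax":0,"ay":0,"az":0},
])

```text
time: 33.7
eef_pos: [0.4687, 0.0407, 0.2597]
tool_rot: [-3.139, 0.121, 0.007]
wrist_force: [1.0, -0.3, -0.5]
opening: 0.006
finger_force: 0.0
```

Call:
jog_arm([
  {"fingers":0.5,"x":0,"y":0,"z":-4,"ax":0,"ay":0,"az":0},
  {"fingers":0.5,"x":0,"y":0,"z":-4,"ax":0,"ay":0,"az":0},
  {"fingers":0.5,"x":0,"y":0,"z":0,"ax":0,"ay":0,"az":0},
  {"fingers":0.5,"x":0,"y":0,"z":0,"ax":0,"ay":0,"az":0},
])

```text
time: 34.1
eef_pos: [0.4693, 0.0406, 0.3395]
tool_rot: [-3.139, 0.121, 0.0]
wrist_force: [-0.7, -1.0, -0.6]
opening: 0.302
finger_force: 0.0
```

```bash
python3 - <<'E'
from h import *
snap('wrist','w12'); plan()
im=np.load('pics/w12.npz')['px'].astype(int)
# print compact profiles across saddle-anvil gap (deck) is white too: use gradient map coarse
for n,P in {'Atail':(.4707,-.0284,.076),'Btail':(.490,.103,.076),'Aeye':(.6194,-.037,.074),'Beye':(.636,.092,.074),'hand':(.437,.043,.11)}.items(): print(n,np.round(proj('w12',P)))
g=im.mean(2); 
for v in (20,30,40,50,60,70,80,90,100,110): print(v,' '.join(f'{int(x):d}' for x in g[v,150:350:5]))
E
```

```text
now t 34.15 p [0.469  0.0406 0.3384] yaw -0.077 tilt [-0.0027  0.0004] F [-0.4  0.1  0.6] op 0.344 ff 0.0
Atail [312. 168.]
Btail [204. 161.]
Aeye [311.  47.]
Beye [202.  42.]
hand [256. 207.]
20 72 40 41 41 40 36 72 125 131 128 127 126 128 128 128 129 131 129 125 124 111 110 111 106 112 122 133 134 128 126 129 128 126 124 124 125 124 127 41 39
30 67 75 72 37 38 168 199 243 215 232 231 228 216 245 240 240 240 240 240 240 240 240 240 240 240 240 240 240 240 240 240 240 240 240 240 240 240 65 73 78
40 85 61 60 59 58 241 242 227 189 179 241 241 221 214 198 240 240 240 240 240 240 240 240 240 240 240 240 240 240 181 223 233 220 231 220 243 240 81 89 88
50 83 59 94 61 91 248 241 219 220 184 181 222 233 125 242 240 240 240 240 240 240 240 240 240 240 240 240 240 227 224 212 241 241 242 204 224 241 83 88 90
60 83 88 91 90 87 253 240 241 239 230 235 173 234 240 240 240 240 240 240 240 240 240 240 240 240 240 240 240 240 152 236 220 169 213 229 197 241 103 92 92
70 98 99 99 99 98 216 121 102 78 231 236 194 89 110 117 129 233 236 236 168 229 234 231 228 231 230 222 239 195 161 211 189 234 234 113 112 85 97 98 96
80 92 94 96 95 94 93 108 229 235 232 236 213 162 161 232 232 232 234 233 231 230 234 233 232 233 230 230 234 218 212 198 194 234 233 230 234 126 79 81 82
90 83 96 96 94 92 91 118 227 229 230 236 228 144 160 232 232 233 235 234 231 229 235 233 231 233 231 231 234 211 212 197 208 235 232 230 234 124 81 84 85
100 62 94 93 93 90 87 126 229 233 225 235 236 143 160 234 234 233 234 234 232 231 235 234 231 232 230 231 234 214 211 195 215 235 234 230 234 127 89 92 91
110 57 71 91 89 90 88 128 229 232 201 235 237 141 160 200 233 233 233 235 232 230 235 234 232 232 231 231 235 218 213 196 225 236 231 232 234 127 87 89 91
```

```bash
python3 -c "
from h import *
plan((.577,.0965,.2,-.078),(.577,.0965,.131))"
```

```text
now t 34.15 p [0.469  0.0406 0.3384] yaw -0.077 tilt [-0.0027  0.0004] F [-0.4  0.1  0.6] op 0.344 ff 0.0
-> (0.577, 0.0965, 0.2, -0.078) total [10.34 -6.41 13.84] az 0.001 rows 5 each [ 2.07 -1.28  2.77] dz 0.0002 (turn after shift)
-> (0.577, 0.0965, 0.131) total [ 0.  -0.   6.9] az -0.0 rows 2 each [ 0.   -0.    3.45] dz -0.0 (turn after shift)
```

Call:
jog_arm([
  {"fingers":0.5,"x":2.6,"y":-1.6,"z":2,"ax":0,"ay":0,"az":0},
  {"fingers":0.5,"x":2.6,"y":-1.6,"z":3,"ax":0,"ay":0,"az":0},
  {"fingers":0.5,"x":2.6,"y":-1.6,"z":3,"ax":0,"ay":0,"az":0},
  {"fingers":0.5,"x":2.5,"y":-1.6,"z":3,"ax":0,"ay":0,"az":0},
  {"fingers":0.5,"x":0,"y":0,"z":2,"ax":0,"ay":0,"az":0},
])

```text
time: 34.65
eef_pos: [0.5777, 0.0976, 0.2041]
tool_rot: [-3.139, 0.12, 0.01]
wrist_force: [-0.1, -0.6, 0.2]
opening: 0.504
finger_force: 0.0
```

Call:
jog_arm([
  {"fingers":0.5,"x":0,"y":0,"z":0,"ax":0,"ay":0,"az":0},
  {"fingers":0.5,"x":0,"y":0,"z":0,"ax":0,"ay":0,"az":0},
  {"fingers":0.5,"x":0,"y":0,"z":0,"ax":0,"ay":0,"az":0},
])

```text
time: 34.95
eef_pos: [0.5774, 0.096, 0.2104]
tool_rot: [-3.139, 0.122, -0.002]
wrist_force: [0.1, -0.7, 0.2]
opening: 0.501
finger_force: 0.0
```

```bash
python3 - <<'E'
from h import *
snap('wrist','w13'); plan((.577,.0965,.131,-.078))
g=np.load('pics/w13.npz')['px'].astype(int).mean(2)
for n,P in {'c':(.577,.0965,.076),'eye':(.633,.092,.074)}.items(): print(n,np.round(proj('w13',P)))
for v in (190,200,205,210,220): print(v,' '.join(f'{int(x):d}' for x in g[v,216:300:3]))
E
```

```text
now t 35.0 p [0.5775 0.096  0.2108] yaw -0.078 tilt [ 0.002  -0.0001] F [-0.4 -0.3 -0.1] op 0.5 ff 0.0
-> (0.577, 0.0965, 0.131, -0.078) total [-0.05 -0.05  7.98] az 0.0 rows 2 each [-0.03 -0.02  3.99] dz 0.0002 (turn after shift)
c [256. 209.]
eye [256. 139.]
190 61 112 109 113 112 115 114 114 114 106 109 110 114 112 112 101 112 113 113 112 110 114 113 114 113 143 144 143
200 55 110 111 114 113 116 114 114 114 103 110 111 114 112 111 98 112 114 114 113 111 114 113 114 136 141 144 141
205 57 109 112 114 113 114 114 113 113 100 110 111 113 113 110 96 112 113 114 112 111 114 113 113 125 142 144 160
210 55 109 111 114 114 116 115 114 113 98 110 112 114 113 111 96 111 113 114 112 111 115 113 114 111 141 143 159
220 96 103 111 112 113 115 114 112 114 99 110 112 113 113 110 99 113 114 114 113 110 114 113 113 111 141 141 159
```

Call:
jog_arm([
  {"fingers":0.5,"x":0,"y":-0.2,"z":3,"ax":0,"ay":0,"az":0},
  {"fingers":0.5,"x":0,"y":0,"z":3,"ax":0,"ay":0,"az":0},
  {"fingers":0.5,"x":0,"y":0,"z":1.2,"ax":0,"ay":0,"az":0},
  {"fingers":0.5,"x":0,"y":0,"z":0,"ax":0,"ay":0,"az":0},
  {"fingers":0.5,"x":0,"y":0,"z":0,"ax":0,"ay":0,"az":0},
])

```text
time: 35.5
eef_pos: [0.5782, 0.0981, 0.1389]
tool_rot: [-3.139, 0.121, -0.003]
wrist_force: [0.3, 0.3, 0.5]
opening: 0.502
finger_force: 0.0
```

Call:
jog_arm([
  {"fingers":0.5,"x":0,"y":0,"z":0.7,"ax":0,"ay":0,"az":0},
  {"fingers":0.5,"x":0,"y":0,"z":0,"ax":0,"ay":0,"az":0},
  {"fingers":1,"x":0,"y":0,"z":0,"ax":0,"ay":0,"az":0},
  {"fingers":1,"x":0,"y":0,"z":0,"ax":0,"ay":0,"az":0},
  {"fingers":1,"x":0,"y":0,"z":0,"ax":0,"ay":0,"az":0},
])

```text
time: 36.0
eef_pos: [0.5776, 0.0982, 0.1307]
tool_rot: [3.139, -0.121, 0.001]
wrist_force: [-0.4, -0.1, -0.0]
opening: 0.29
finger_force: 0.0
```

Call:
jog_arm([
  {"fingers":1,"x":0,"y":0,"z":0,"ax":0,"ay":0,"az":0},
  {"fingers":1,"x":0,"y":0,"z":0,"ax":0,"ay":0,"az":0},
  {"fingers":1,"x":0,"y":0,"z":0,"ax":0,"ay":0,"az":0},
])

```text
time: 36.3
eef_pos: [0.5776, 0.0983, 0.1305]
tool_rot: [-3.139, 0.121, -0.0]
wrist_force: [0.3, 0.5, 1.3]
opening: 0.17
finger_force: 44.9
```

Call:
jog_arm([
  {"fingers":1,"x":0,"y":0,"z":-2,"ax":0,"ay":0,"az":0},
  {"fingers":1,"x":0,"y":0,"z":-3,"ax":0,"ay":0,"az":0},
  {"fingers":1,"x":-1,"y":0,"z":-3,"ax":0,"ay":0,"az":0},
  {"fingers":1,"x":-2,"y":-1,"z":0,"ax":0,"ay":0,"az":-0.05},
  {"fingers":1,"x":-2,"y":-3,"z":0,"ax":0,"ay":0,"az":-0.05},
])

```text
time: 36.8
eef_pos: [0.529, 0.1396, 0.2109]
tool_rot: [3.141, 0.034, 0.001]
wrist_force: [0.0, 0.7, -4.0]
opening: 0.166
finger_force: 44.9
```

```bash
python3 -c "
from h import *
plan((.468,.359,.2,.17),(.468,.359,.075))"
```

```text
now t 36.8 p [0.529  0.1396 0.2109] yaw 0.022 tilt [ 0.0009 -0.0008] F [ 0.   0.7 -4. ] op 0.166 ff 44.9
-> (0.468, 0.359, 0.2, 0.17) total [ -5.62 -22.06   1.09] az -0.148 rows 6 each [-0.94 -3.68  0.18] dz -0.0247 (turn after shift)
-> (0.468, 0.359, 0.075) total [ 0.  -0.  12.5] az -0.0 rows 4 each [ 0.   -0.    3.12] dz -0.0 (turn after shift)
```

Call:
jog_arm([
  {"fingers":1,"x":-1.1,"y":-4.4,"z":0,"ax":0,"ay":0,"az":0},
  {"fingers":1,"x":-1.1,"y":-4.4,"z":0,"ax":0,"ay":0,"az":0},
  {"fingers":1,"x":-1.1,"y":-4.4,"z":0,"ax":0,"ay":0,"az":0},
  {"fingers":1,"x":-1.1,"y":-4.4,"z":0,"ax":0,"ay":0,"az":0},
  {"fingers":1,"x":-1.2,"y":-4.4,"z":0,"ax":0,"ay":0,"az":0},
])

```text
time: 37.3
eef_pos: [0.4672, 0.3611, 0.2098]
tool_rot: [3.14, 0.036, -0.002]
wrist_force: [1.2, -0.2, -3.3]
opening: 0.167
finger_force: 44.9
```

Call:
jog_arm([
  {"fingers":1,"x":0,"y":0,"z":3,"ax":0,"ay":0,"az":-0.08},
  {"fingers":1,"x":0,"y":0,"z":3,"ax":0,"ay":0,"az":-0.07},
  {"fingers":1,"x":0,"y":0,"z":3,"ax":0,"ay":0,"az":0},
  {"fingers":1,"x":0,"y":0,"z":0,"ax":0,"ay":0,"az":0},
  {"fingers":1,"x":0,"y":0,"z":0,"ax":0,"ay":0,"az":0},
])

```text
time: 37.8
eef_pos: [0.4681, 0.3595, 0.1202]
tool_rot: [3.129, 0.271, -0.002]
wrist_force: [0.4, 0.4, -2.3]
opening: 0.172
finger_force: 44.9
```

```bash
python3 - <<'E'
from h import *
plan((.468,.359,.075,.17)); s=snap('wrist','w14'); g=s['pixels'].astype(int).mean(2)
# tray corners expected (inner rim)
R2=lambda x,y:(.477+x*np.cos(.17)-y*np.sin(.17),.3045+x*np.sin(.17)+y*np.cos(.17),.04)
for c in [(.121,.126),(.121,-.126),(-.121,.126)]: print(c,np.round(proj('w14',R2(*c))))
for u in (200,240,300,330): print('col',u,[int(x) for x in g[0:120:4,u]])
for v in (100,150): print('row',v,[int(x) for x in g[v,40:480:8]])
E
```

```text
now t 37.8 p [0.4681 0.3595 0.1202] yaw 0.173 tilt [-0.0012 -0.0009] F [ 0.4  0.4 -2.3] op 0.172 ff 44.9
-> (0.468, 0.359, 0.075, 0.17) total [-0.02  0.05  4.52] az 0.003 rows 2 each [-0.01  0.03  2.26] dz 0.0013 (turn after shift)
(0.121, 0.126) [139.  47.]
(0.121, -0.126) [503.  76.]
(-0.121, 0.126) [175. 359.]
col 200 [107, 104, 108, 109, 114, 110, 104, 106, 103, 185, 54, 61, 60, 110, 198, 199, 198, 199, 198, 197, 197, 198, 198, 198, 198, 197, 198, 198, 198, 197]
col 240 [105, 107, 106, 107, 107, 114, 102, 106, 120, 181, 58, 61, 57, 128, 202, 201, 201, 201, 202, 201, 201, 201, 201, 200, 201, 180, 178, 181, 215, 237]
col 300 [99, 103, 108, 106, 107, 107, 101, 103, 106, 182, 108, 61, 61, 115, 198, 198, 199, 198, 198, 198, 199, 199, 198, 199, 199, 199, 199, 200, 199, 199]
col 330 [105, 97, 100, 106, 107, 110, 110, 104, 97, 102, 183, 57, 60, 58, 114, 197, 196, 196, 196, 196, 196, 197, 197, 196, 196, 197, 197, 197, 197, 196]
row 100 [108, 109, 101, 103, 104, 102, 102, 103, 103, 104, 103, 174, 58, 60, 105, 105, 174, 174, 197, 198, 197, 199, 199, 188, 178, 180, 201, 199, 200, 199, 199, 199, 199, 198, 199, 197, 197, 197, 196, 195, 194, 192, 191, 190, 191, 189, 187, 186, 186, 185, 184, 184, 184, 161, 70]
row 150 [102, 93, 93, 93, 95, 95, 93, 92, 92, 92, 91, 85, 60, 61, 72, 103, 171, 172, 174, 173, 173, 176, 241, 244, 215, 109, 108, 108, 182, 165, 234, 245, 226, 167, 172, 170, 198, 196, 196, 195, 193, 193, 192, 191, 189, 189, 188, 188, 187, 187, 185, 185, 160, 151, 71]
```

Call:
jog_arm([
  {"fingers":1,"x":0.8,"y":0,"z":2,"ax":0,"ay":0,"az":0},
  {"fingers":1,"x":0,"y":0,"z":1.4,"ax":0,"ay":0,"az":0},
  {"fingers":1,"x":0,"y":0,"z":0.6,"ax":0,"ay":0,"az":0},
  {"fingers":1,"x":0,"y":0,"z":0,"ax":0,"ay":0,"az":0},
  {"fingers":1,"x":0,"y":0,"z":0,"ax":0,"ay":0,"az":0},
])

```text
time: 38.35
eef_pos: [0.4762, 0.3612, 0.081]
tool_rot: [-3.13, -0.271, -0.001]
wrist_force: [0.7, 0.4, -3.3]
opening: 0.17
finger_force: 44.9
```

Call:
jog_arm([
  {"fingers":1,"x":0,"y":0,"z":0.5,"ax":0,"ay":0,"az":0},
  {"fingers":1,"x":0,"y":0,"z":0,"ax":0,"ay":0,"az":0},
  {"fingers":1,"x":0,"y":0,"z":0,"ax":0,"ay":0,"az":0},
  {"fingers":1,"x":0,"y":0,"z":0,"ax":0,"ay":0,"az":0},
])

```text
time: 38.75
eef_pos: [0.4761, 0.3611, 0.0755]
tool_rot: [-3.13, -0.271, -0.0]
wrist_force: [0.5, 0.1, -2.7]
opening: 0.167
finger_force: 44.9
```

Call:
jog_arm([
  {"fingers":0.55,"x":0,"y":0,"z":0,"ax":0,"ay":0,"az":0},
  {"fingers":0.55,"x":0,"y":0,"z":0,"ax":0,"ay":0,"az":0},
  {"fingers":0.55,"x":0,"y":0,"z":0,"ax":0,"ay":0,"az":0},
  {"fingers":0.55,"x":0,"y":0,"z":0,"ax":0,"ay":0,"az":0},
])

```text
time: 39.15
eef_pos: [0.4762, 0.3611, 0.0756]
tool_rot: [-3.13, -0.271, -0.001]
wrist_force: [0.1, 0.0, 0.1]
opening: 0.436
finger_force: 0.0
```

Call:
jog_arm([
  {"fingers":0.55,"x":0,"y":0,"z":-3,"ax":0,"ay":0,"az":0},
  {"fingers":0.55,"x":0,"y":0,"z":-4,"ax":0,"ay":0,"az":0},
  {"fingers":0.55,"x":0,"y":0,"z":-4,"ax":0,"ay":0,"az":0},
  {"fingers":0.5,"x":0,"y":2,"z":-2,"ax":0,"ay":0,"az":0.05},
  {"fingers":0.5,"x":0,"y":4,"z":0,"ax":0,"ay":0,"az":0.1},
])

```text
time: 39.65
eef_pos: [0.4857, 0.3036, 0.2093]
tool_rot: [-3.137, -0.037, -0.012]
wrist_force: [1.0, 0.6, 0.0]
opening: 0.496
finger_force: 0.0
```

```bash
python3 -c "
from h import *
plan((.5645,-.0315,.21,-.078),(.5645,-.0315,.131))"
```

```text
now t 39.65 p [0.4857 0.3036 0.2093] yaw 0.023 tilt [0.0077 0.004 ] F [1.  0.6 0. ] op 0.496 ff 0.0
-> (0.5645, -0.0315, 0.21, -0.078) total [ 7.09 33.68 -0.07] az 0.101 rows 9 each [ 0.79  3.74 -0.01] dz 0.0113 (turn after shift)
-> (0.5645, -0.0315, 0.131) total [ 0.  -0.   7.9] az -0.0 rows 2 each [ 0.   -0.    3.95] dz -0.0 (turn after shift)
```

Call:
jog_arm([
  {"fingers":0.5,"x":0.7,"y":3.8,"z":0,"ax":0,"ay":0,"az":0},
  {"fingers":0.5,"x":0.7,"y":3.8,"z":0,"ax":0,"ay":0,"az":0},
  {"fingers":0.5,"x":0.7,"y":3.8,"z":0,"ax":0,"ay":0,"az":0},
  {"fingers":0.5,"x":0.7,"y":3.8,"z":0,"ax":0,"ay":0,"az":0},
  {"fingers":0.5,"x":0.7,"y":3.8,"z":0,"ax":0,"ay":0,"az":0},
])

```text
time: 40.15
eef_pos: [0.5239, 0.111, 0.2057]
tool_rot: [3.141, 0.036, 0.001]
wrist_force: [0.4, 0.0, 0.2]
opening: 0.499
finger_force: 0.0
```

Call:
jog_arm([
  {"fingers":0.5,"x":0.9,"y":3.7,"z":0,"ax":0,"ay":0,"az":0},
  {"fingers":0.5,"x":0.9,"y":3.7,"z":0,"ax":0,"ay":0,"az":0},
  {"fingers":0.5,"x":0.9,"y":3.7,"z":0,"ax":0,"ay":0,"az":0},
  {"fingers":0.5,"x":0.9,"y":3.7,"z":0,"ax":0,"ay":0,"az":0.1},
  {"fingers":0.5,"x":0,"y":0,"z":0,"ax":0,"ay":0,"az":0},
])

```text
time: 40.65
eef_pos: [0.5642, -0.0389, 0.2055]
tool_rot: [3.137, -0.132, 0.003]
wrist_force: [-0.1, 0.5, 0.4]
opening: 0.5
finger_force: 0.0
```

Call:
jog_arm([
  {"fingers":0.5,"x":0,"y":0,"z":0,"ax":0,"ay":0,"az":0},
  {"fingers":0.5,"x":0,"y":0,"z":0,"ax":0,"ay":0,"az":0},
  {"fingers":0.5,"x":0,"y":0,"z":0,"ax":0,"ay":0,"az":0},
])

```text
time: 40.95
eef_pos: [0.5629, -0.0335, 0.2055]
tool_rot: [-3.139, 0.118, 0.0]
wrist_force: [0.5, 0.3, -0.7]
opening: 0.499
finger_force: 0.0
```

```bash
python3 - <<'E'
from h import *
snap('wrist','w15'); plan((.5645,-.0315,.131,-.078))
g=np.load('pics/w15.npz')['px'].astype(int).mean(2)
for n,P in {'c':(.5645,-.0315,.076),'eye':(.6175,-.037,.074)}.items(): print(n,np.round(proj('w15',P)))
for v in (130,140,150,190,200,210,220): print(v,' '.join(f'{int(x):d}' for x in g[v,200:310:3]))
E
```

```text
now t 41.0 p [ 0.5629 -0.0335  0.2055] yaw -0.075 tilt [-0.      0.0001] F [-0.1 -0.3 -0.7] op 0.498 ff 0.0
-> (0.5645, -0.0315, 0.131, -0.078) total [ 0.14 -0.21  7.45] az 0.003 rows 2 each [ 0.07 -0.1   3.73] dz 0.0014 (turn after shift)
c [254. 209.]
eye [256. 141.]
130 233 233 233 233 233 233 233 233 233 234 136 199 217 227 217 206 201 192 175 188 201 204 204 226 221 200 158 187 234 233 233 234 70 80 78 83 84
140 233 233 233 233 233 233 233 233 236 168 206 221 217 197 160 205 234 233 234 233 233 235 144 196 212 225 208 177 131 234 233 235 72 81 59 60 60
150 233 233 233 233 233 233 234 233 236 169 207 222 219 196 159 160 234 233 234 233 234 228 144 192 215 225 208 180 202 234 238 191 76 79 59 60 61
190 182 102 107 105 103 129 104 105 107 107 106 103 105 104 104 88 102 102 103 104 104 98 107 106 107 110 105 107 108 108 71 67 79 78 52 52 51
200 183 188 107 106 115 129 124 104 107 107 104 104 106 105 105 87 100 103 104 105 103 99 107 105 106 109 105 108 108 109 75 66 77 70 51 51 50
210 184 136 105 107 106 102 105 105 108 108 104 106 106 105 106 90 101 104 106 105 103 98 106 105 105 108 106 108 106 108 69 75 76 58 51 50 53
220 211 211 134 106 126 121 126 105 106 109 105 108 105 107 105 91 102 104 106 105 103 96 106 105 104 108 105 107 106 108 66 75 76 53 54 53 54
```

Call:
jog_arm([
  {"fingers":0.5,"x":0.1,"y":-0.1,"z":3,"ax":0,"ay":0,"az":0},
  {"fingers":0.5,"x":0,"y":0,"z":2.5,"ax":0,"ay":0,"az":0},
  {"fingers":0.5,"x":0,"y":0,"z":1.2,"ax":0,"ay":0,"az":0},
  {"fingers":0.5,"x":0,"y":0,"z":0,"ax":0,"ay":0,"az":0},
  {"fingers":0.5,"x":0,"y":0,"z":0,"ax":0,"ay":0,"az":0},
])

```text
time: 41.5
eef_pos: [0.5646, -0.0335, 0.1391]
tool_rot: [3.139, -0.12, 0.002]
wrist_force: [1.0, 1.0, 0.9]
opening: 0.504
finger_force: 0.0
```

Call:
jog_arm([
  {"fingers":0.5,"x":0,"y":0,"z":0.8,"ax":0,"ay":0,"az":0},
  {"fingers":0.5,"x":0,"y":0,"z":0,"ax":0,"ay":0,"az":0},
  {"fingers":1,"x":0,"y":0,"z":0,"ax":0,"ay":0,"az":0},
  {"fingers":1,"x":0,"y":0,"z":0,"ax":0,"ay":0,"az":0},
  {"fingers":1,"x":0,"y":0,"z":0,"ax":0,"ay":0,"az":0},
])

```text
time: 42.0
eef_pos: [0.5643, -0.0338, 0.1307]
tool_rot: [3.139, -0.121, 0.001]
wrist_force: [-0.5, -0.6, -0.3]
opening: 0.29
finger_force: 0.0
```

Call:
jog_arm([
  {"fingers":1,"x":0,"y":0,"z":0,"ax":0,"ay":0,"az":0},
  {"fingers":1,"x":0,"y":0,"z":0,"ax":0,"ay":0,"az":0},
  {"fingers":1,"x":0,"y":0,"z":0,"ax":0,"ay":0,"az":0},
])

```text
time: 42.3
eef_pos: [0.5642, -0.0336, 0.1306]
tool_rot: [3.139, -0.121, 0.0]
wrist_force: [-0.5, 0.1, 1.7]
opening: 0.17
finger_force: 45.0
```

Call:
jog_arm([
  {"fingers":1,"x":0,"y":0,"z":-2,"ax":0,"ay":0,"az":0},
  {"fingers":1,"x":0,"y":0,"z":-3,"ax":0,"ay":0,"az":0},
  {"fingers":1,"x":-1,"y":0,"z":-3,"ax":0,"ay":0,"az":0},
  {"fingers":1,"x":-2,"y":-2,"z":0,"ax":0,"ay":0,"az":0},
  {"fingers":1,"x":-2,"y":-3,"z":0,"ax":0,"ay":0,"az":0},
])

```text
time: 42.8
eef_pos: [0.5178, 0.0193, 0.2108]
tool_rot: [3.138, -0.125, 0.002]
wrist_force: [-0.7, 0.7, -2.5]
opening: 0.167
finger_force: 45.0
```

```bash
python3 -c "
from h import *
plan((.493,.256,.2,.17),(.493,.256,.075))"
```

```text
now t 42.8 p [0.5178 0.0193 0.2108] yaw -0.08 tilt [ 0.001  -0.0006] F [-0.7  0.7 -2.5] op 0.167 ff 45.0
-> (0.493, 0.256, 0.2, 0.17) total [ -4.36 -23.4    1.08] az -0.25 rows 6 each [-0.73 -3.9   0.18] dz -0.0416 (turn after shift)
-> (0.493, 0.256, 0.075) total [ 0.  -0.  12.5] az -0.0 rows 4 each [ 0.   -0.    3.12] dz -0.0 (turn after shift)
```

Call:
jog_arm([
  {"fingers":1,"x":-0.9,"y":-4.7,"z":0,"ax":0,"ay":0,"az":0},
  {"fingers":1,"x":-0.9,"y":-4.7,"z":0,"ax":0,"ay":0,"az":0},
  {"fingers":1,"x":-0.9,"y":-4.7,"z":0,"ax":0,"ay":0,"az":0},
  {"fingers":1,"x":-0.9,"y":-4.7,"z":0,"ax":0,"ay":0,"az":0},
  {"fingers":1,"x":-0.8,"y":-4.6,"z":0,"ax":0,"ay":0,"az":0},
])

```text
time: 43.3
eef_pos: [0.4914, 0.2584, 0.2099]
tool_rot: [3.138, -0.121, -0.002]
wrist_force: [1.4, -0.6, -3.8]
opening: 0.165
finger_force: 45.0
```

Call:
jog_arm([
  {"fingers":1,"x":0,"y":0,"z":2,"ax":0,"ay":0,"az":-0.09},
  {"fingers":1,"x":0,"y":0,"z":3,"ax":0,"ay":0,"az":-0.08},
  {"fingers":1,"x":0,"y":0,"z":3,"ax":0,"ay":0,"az":-0.08},
  {"fingers":1,"x":0,"y":0,"z":0,"ax":0,"ay":0,"az":0},
  {"fingers":1,"x":0,"y":0,"z":0,"ax":0,"ay":0,"az":0},
])

```text
time: 43.8
eef_pos: [0.4922, 0.2565, 0.1302]
tool_rot: [3.13, 0.268, -0.002]
wrist_force: [-0.2, -0.5, -3.3]
opening: 0.168
finger_force: 45.0
```

```bash
python3 -c "
from h import *
plan((.493,.256,.076,.17))"
```

```text
now t 43.8 p [0.4922 0.2565 0.1302] yaw 0.171 tilt [-0.0014 -0.0007] F [-0.2 -0.5 -3.3] op 0.168 ff 45.0
-> (0.493, 0.256, 0.076, 0.17) total [0.07 0.07 5.42] az 0.001 rows 2 each [0.03 0.03 2.71] dz 0.0003 (turn after shift)
```

Call:
jog_arm([
  {"fingers":1,"x":0,"y":0,"z":2,"ax":0,"ay":0,"az":0},
  {"fingers":1,"x":0,"y":0,"z":2,"ax":0,"ay":0,"az":0},
  {"fingers":1,"x":0,"y":0,"z":0.8,"ax":0,"ay":0,"az":0},
  {"fingers":1,"x":0,"y":0,"z":0,"ax":0,"ay":0,"az":0},
  {"fingers":1,"x":0,"y":0,"z":0,"ax":0,"ay":0,"az":0},
])

```text
time: 44.3
eef_pos: [0.4932, 0.2569, 0.0837]
tool_rot: [-3.13, -0.27, -0.003]
wrist_force: [0.7, 0.3, -2.8]
opening: 0.167
finger_force: 45.0
```

Call:
jog_arm([
  {"fingers":1,"x":0,"y":0,"z":0.6,"ax":0,"ay":0,"az":0},
  {"fingers":1,"x":0,"y":0,"z":0.2,"ax":0,"ay":0,"az":0},
  {"fingers":1,"x":0,"y":0,"z":0,"ax":0,"ay":0,"az":0},
  {"fingers":1,"x":0,"y":0,"z":0,"ax":0,"ay":0,"az":0},
])

```text
time: 44.7
eef_pos: [0.4927, 0.2568, 0.075]
tool_rot: [-3.13, -0.271, -0.002]
wrist_force: [-0.8, -0.7, 3.7]
opening: 0.167
finger_force: 45.0
```

Call:
jog_arm([
  {"fingers":0.55,"x":0,"y":0,"z":0,"ax":0,"ay":0,"az":0},
  {"fingers":0.55,"x":0,"y":0,"z":0,"ax":0,"ay":0,"az":0},
  {"fingers":0.55,"x":0,"y":0,"z":0,"ax":0,"ay":0,"az":0},
  {"fingers":0.55,"x":0,"y":0,"z":0,"ax":0,"ay":0,"az":0},
])

```text
time: 45.1
eef_pos: [0.4924, 0.2567, 0.0743]
tool_rot: [3.13, 0.271, -0.0]
wrist_force: [0.2, 0.4, 0.4]
opening: 0.434
finger_force: 0.0
```

Call:
jog_arm([
  {"fingers":0.55,"x":0,"y":0,"z":-3,"ax":0,"ay":0,"az":0},
  {"fingers":0.55,"x":0,"y":0,"z":-4,"ax":0,"ay":0,"az":0},
  {"fingers":0.55,"x":0,"y":0,"z":-4,"ax":0,"ay":0,"az":0},
  {"fingers":1,"x":-2,"y":1,"z":-4,"ax":0,"ay":0,"az":0.08},
  {"fingers":1,"x":-2,"y":4,"z":-4,"ax":0,"ay":0,"az":0.08},
])

```text
time: 45.6
eef_pos: [0.4605, 0.2097, 0.2597]
tool_rot: [-3.14, -0.019, -0.003]
wrist_force: [0.9, 0.2, 0.7]
opening: 0.324
finger_force: 0.0
```

```bash
python3 -c "
from h import *
plan((.398,.0465,.26,-.078),(.398,.0465,.158))"
```

```text
now t 45.6 p [0.4605 0.2097 0.2597] yaw 0.012 tilt [0.0019 0.0011] F [0.9 0.2 0.7] op 0.324 ff 0.0
-> (0.398, 0.0465, 0.26, -0.078) total [-6.45 16.24 -0.03] az 0.09 rows 5 each [-1.29  3.25 -0.01] dz 0.0181 (turn after shift)
-> (0.398, 0.0465, 0.158) total [ 0.  -0.  10.2] az -0.0 rows 3 each [ 0.  -0.   3.4] dz -0.0 (turn after shift)
```

Call:
jog_arm([
  {"fingers":1,"x":-1.5,"y":3.2,"z":0,"ax":0,"ay":0,"az":0},
  {"fingers":1,"x":-1.5,"y":3.2,"z":0,"ax":0,"ay":0,"az":0},
  {"fingers":1,"x":-1.5,"y":3.3,"z":0,"ax":0,"ay":0,"az":0},
  {"fingers":1,"x":-1.2,"y":3.3,"z":0,"ax":0,"ay":0,"az":0},
  {"fingers":1,"x":-0.8,"y":3.2,"z":0,"ax":0,"ay":0,"az":0.09},
])

```text
time: 46.1
eef_pos: [0.3969, 0.0448, 0.2578]
tool_rot: [3.139, -0.123, 0.0]
wrist_force: [0.6, -0.1, -0.3]
opening: 0.005
finger_force: 0.0
```

Call:
jog_arm([
  {"fingers":1,"x":0,"y":0,"z":0,"ax":0,"ay":0,"az":0},
  {"fingers":1,"x":0,"y":0,"z":0,"ax":0,"ay":0,"az":0},
  {"fingers":1,"x":0,"y":0,"z":0,"ax":0,"ay":0,"az":0},
])

```text
time: 46.4
eef_pos: [0.3982, 0.0464, 0.2578]
tool_rot: [-3.139, 0.12, -0.0]
wrist_force: [-0.5, -0.9, 0.6]
opening: 0.001
finger_force: 0.0
```

```bash
python3 - <<'E'
from h import *
plan((.398,.0465,.158,-.078)); s=snap('wrist','w16'); snap('scene','s16')
im=np.load('pics/w16.npz')['px'].astype(int); m=(im.max(2)<60).astype(np.uint8)
n,l,st,ce=cv2.connectedComponentsWithStats(m)
for i in range(1,n):
    if 400<st[i,4]<3000 and st[i,1]<230: print(st[i],np.round(ce[i]),pt('w16',*ce[i],.11))
im=np.load('pics/s16.npz')['px'].astype(int)
# bars in tray from scene: bright pixels inside tray polygon
c=lambda x,y:(.485+x*np.cos(.17)-y*np.sin(.17),.311+x*np.sin(.17)+y*np.cos(.17),.004)
poly=np.array([proj('s16',c(*q)) for q in [(.115,.12),(.115,-.12),(-.115,-.12),(-.115,.12)]]).round().astype(np.int32)
M=np.zeros(im.shape[:2],np.uint8); cv2.fillPoly(M,[poly],1)
b=((im.min(2)>215)&(M>0)).astype(np.uint8); n,l,st,ce=cv2.connectedComponentsWithStats(b)
print(np.median(im[M>0],0))
for i in range(1,n):
    if st[i,4]>30:
        ys,xs=np.where(l==i); P=np.array([pt('s16',u,v,.02) for u,v in zip(xs,ys)])-np.array([.485,.311,0])
        q=P[:,:2]@np.array([[np.cos(.17),-np.sin(.17)],[np.sin(.17),np.cos(.17)]])
        print(st[i],'tray x',q[:,0].min().round(3),q[:,0].max().round(3),'y',q[:,1].min().round(3),q[:,1].max().round(3))
E
```

```text
now t 46.4 p [0.3982 0.0464 0.2578] yaw -0.076 tilt [0.0003 0.0002] F [-0.5 -0.9  0.6] op 0.001 ff 0.0
-> (0.398, 0.0465, 0.158, -0.078) total [-0.02 -0.01  9.98] az 0.002 rows 3 each [-0.01 -0.    3.33] dz 0.0006 (turn after shift)
[ 106   10   60  201 1892] [135. 114.] [0.4851 0.1426 0.11  ]
[   0   12  105   70 1198] [52. 44.] [0.5676 0.2254 0.11  ]
[ 184  142  147   28 2849] [257. 159.] [0.4365 0.0425 0.11  ]
[  0 147  29  95 979] [ 11. 203.] [0.4172 0.3202 0.11  ]
[200. 198. 201.]
[282 136  39  19 173] tray x -0.087 0.083 y 0.026 0.072
[270 153  39  20 174] tray x -0.095 0.073 y -0.081 -0.035
```

Call:
jog_arm([
  {"fingers":1,"x":0,"y":0,"z":3.5,"ax":0,"ay":0,"az":0},
  {"fingers":1,"x":0,"y":0,"z":3.5,"ax":0,"ay":0,"az":0},
  {"fingers":1,"x":0,"y":0,"z":3,"ax":0,"ay":0,"az":0},
  {"fingers":1,"x":0,"y":0,"z":0,"ax":0,"ay":0,"az":0},
  {"fingers":1,"x":0,"y":0,"z":0,"ax":0,"ay":0,"az":0},
])

```text
time: 47.0
eef_pos: [0.3982, 0.0463, 0.158]
tool_rot: [3.139, -0.119, -0.001]
wrist_force: [1.2, 1.0, -0.6]
opening: 0.008
finger_force: 0.0
```

Call:
jog_arm([
  {"fingers":1,"x":0.6,"y":0,"z":0,"ax":0,"ay":0,"az":0},
  {"fingers":1,"x":0.6,"y":0,"z":0,"ax":0,"ay":0,"az":0},
  {"fingers":1,"x":0.6,"y":0,"z":0,"ax":0,"ay":0,"az":0},
  {"fingers":1,"x":0.6,"y":0,"z":0,"ax":0,"ay":0,"az":0},
  {"fingers":1,"x":0.6,"y":0,"z":0,"ax":0,"ay":0,"az":0},
])

```text
time: 47.5
eef_pos: [0.4279, 0.0435, 0.1579]
tool_rot: [3.139, -0.121, -0.002]
wrist_force: [-2.8, 0.6, 1.4]
opening: 0.006
finger_force: 1.8
```

Call:
jog_arm([
  {"fingers":1,"x":0.8,"y":0,"z":0,"ax":0,"ay":0,"az":0},
  {"fingers":1,"x":0.8,"y":0,"z":0,"ax":0,"ay":0,"az":0},
  {"fingers":1,"x":0.8,"y":0,"z":0,"ax":0,"ay":0,"az":0},
  {"fingers":1,"x":0.8,"y":0,"z":0,"ax":0,"ay":0,"az":0},
  {"fingers":1,"x":0.8,"y":0,"z":0,"ax":0,"ay":0,"az":0},
])

```text
time: 48.0
eef_pos: [0.4683, 0.0405, 0.1576]
tool_rot: [-3.139, 0.121, 0.001]
wrist_force: [-3.2, 2.7, 1.4]
opening: 0.005
finger_force: 1.8
```

Call:
jog_arm([
  {"fingers":1,"x":0.8,"y":0,"z":0,"ax":0,"ay":0,"az":0},
  {"fingers":1,"x":0.8,"y":0,"z":0,"ax":0,"ay":0,"az":0},
  {"fingers":1,"x":0.8,"y":0,"z":0,"ax":0,"ay":0,"az":0},
  {"fingers":1,"x":0.8,"y":0,"z":0,"ax":0,"ay":0,"az":0},
  {"fingers":1,"x":0.8,"y":0,"z":0,"ax":0,"ay":0,"az":0},
])

```text
time: 48.5
eef_pos: [0.5082, 0.0373, 0.1576]
tool_rot: [3.139, -0.121, -0.0]
wrist_force: [-2.7, 2.9, -0.1]
opening: 0.006
finger_force: 1.8
```

Call:
jog_arm([
  {"fingers":1,"x":0.6,"y":0,"z":0,"ax":0,"ay":0,"az":0},
  {"fingers":1,"x":0.6,"y":0,"z":0,"ax":0,"ay":0,"az":0},
  {"fingers":1,"x":0.6,"y":0,"z":0,"ax":0,"ay":0,"az":0},
  {"fingers":1,"x":0.6,"y":0,"z":0,"ax":0,"ay":0,"az":0},
  {"fingers":1,"x":0.4,"y":0,"z":0,"ax":0,"ay":0,"az":0},
])

```text
time: 49.0
eef_pos: [0.5362, 0.0351, 0.1577]
tool_rot: [3.139, -0.121, 0.001]
wrist_force: [-3.6, 1.7, 0.1]
opening: 0.004
finger_force: 1.6
```

Call:
jog_arm([
  {"fingers":1,"x":0.4,"y":0,"z":0,"ax":0,"ay":0,"az":0},
  {"fingers":1,"x":0.3,"y":0,"z":0,"ax":0,"ay":0,"az":0},
  {"fingers":1,"x":0.2,"y":0,"z":0,"ax":0,"ay":0,"az":0},
])

```text
time: 49.3
eef_pos: [0.5377, 0.0351, 0.1576]
tool_rot: [3.139, -0.119, -0.029]
wrist_force: [-37.7, 2.0, 26.5]
opening: 0.003
finger_force: 18.9
```

At the stop. Back off and rise clear, then check and hand in.

Call:
jog_arm([
  {"fingers":1,"x":-1.5,"y":0,"z":0,"ax":0,"ay":0,"az":0},
  {"fingers":1,"x":-2,"y":0,"z":0,"ax":0,"ay":0,"az":0},
  {"fingers":1,"x":-1,"y":0,"z":-3,"ax":0,"ay":0,"az":0},
  {"fingers":1,"x":0,"y":0,"z":-4,"ax":0,"ay":0,"az":0},
  {"fingers":1,"x":0,"y":0,"z":-4,"ax":0,"ay":0,"az":0},
])

```text
time: 49.8
eef_pos: [0.5002, 0.0375, 0.2696]
tool_rot: [3.138, -0.122, 0.004]
wrist_force: [0.4, -0.2, -0.5]
opening: 0.003
finger_force: 0.0
```

Call:
jog_arm([
  {"fingers":1,"x":0,"y":0,"z":-4,"ax":0,"ay":0,"az":0},
  {"fingers":1,"x":0,"y":0,"z":-3,"ax":0,"ay":0,"az":0},
  {"fingers":1,"x":0,"y":0,"z":0,"ax":0,"ay":0,"az":0},
  {"fingers":1,"x":0,"y":0,"z":0,"ax":0,"ay":0,"az":0},
])

```text
time: 50.2
eef_pos: [0.5003, 0.0376, 0.3385]
tool_rot: [3.138, -0.122, 0.005]
wrist_force: [0.1, 1.0, -0.6]
opening: 0.006
finger_force: 0.0
```

```bash
python3 - <<'E'
from h import *
plan(); snap('wrist','w17'); snap('scene','s17')
im=np.load('pics/w17.npz')['px'].astype(int); n,l,st,ce=cv2.connectedComponentsWithStats((im.max(2)<60).astype(np.uint8))
for i in range(1,n):
    if 400<st[i,4]<4000 and st[i,1]<230: print(st[i],pt('w17',*ce[i],.11))
im=np.load('pics/s17.npz')['px'].astype(int); w=im[145:175,315:345]; ys,xs=np.where(w.max(2)<70); print('lever',315+xs.mean(),145+ys.mean())
c=lambda x,y:(.485+x*np.cos(.17)-y*np.sin(.17),.311+x*np.sin(.17)+y*np.cos(.17),.004)
poly=np.array([proj('s17',c(*q)) for q in [(.115,.12),(.115,-.12),(-.115,-.12),(-.115,.12)]]).round().astype(np.int32)
M=np.zeros(im.shape[:2],np.uint8); cv2.fillPoly(M,[poly],1)
n,l,st,ce=cv2.connectedComponentsWithStats(((im.min(2)>215)&(M>0)).astype(np.uint8)); print([s.tolist() for s in st[1:] if s[4]>30])
E
```

```text
now t 50.2 p [0.5003 0.0376 0.3385] yaw -0.078 tilt [ 0.0033 -0.001 ] F [ 0.1  1.  -0.6] op 0.006 ff 0.0
[   0   13   76   47 2015] [0.7216 0.3041 0.11  ]
[ 131   21  246   31 2513] [0.6647 0.0275 0.11  ]
[ 11  55  47  20 540] [0.6792 0.3095 0.11  ]
[ 199  123  111   17 1149] [0.5559 0.0367 0.11  ]
lever 330.0095238095238 158.45714285714286
[[283, 136, 38, 19, 171], [270, 153, 38, 19, 156]]
```

```bash
python3 -c "
from bench import workorder
print(workorder.job_done())"
```

```text
the job is handed in; nothing more can be done
None
```

I handed the job in at about 50 s: both bars were loaded, pressed and laid flat in the grey tray, the empty carriage is fully home and the lever is up; final camera checks agreed, but no verdict came back.

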